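Set the preload dial of the vane calibrator and hold it

ROBOT

A 6-joint arm with a two-finger parallel gripper is mounted at the origin on a cart in front of the work surface, level with it; the furniture and walls round the work are solid. World frame = base frame: x ahead of the robot, y to its left, z up, the work surface at z = 0. Lengths are in m, angles in rad, forces in N, time in s.
With the tool pointing down it reaches from about 0.375 to 0.9 m from the base axis. Payload 3.1 kg.
Tool frame: the origin (TCP) lies at the very end of the fingers, on their centre line; the grasp point (between the pads) lies 19 mm behind it; z points along the fingers, y is the direction in which the jaws open and shut (so a half turn about z gives the same grasp; the last joint's range is limited). The gripper opens to 87 mm and grips with 3 to 60 N. Pads are 19 mm wide; open, the fingers measure 117 mm over their backs; the gripper's body (75 mm by 190 mm) begins 51 mm behind the grasp point.
Start: joints at [1.069, 0.527, 1.433, -0, 1.181, -0.178], TCP at [0.199, 0.593, 0.2] pointing down, gripper open.
Joint ranges: [-3.08, 3.08], [-0.75, 2.2], [0.22, 2.44], [-1.43, 4.57], [0, 2.65], [-2.85, 2.85]. Speed limits (rad/s): [2.79, 2.79, 3.14, 3.14, 3.14, 3.14].

INTERFACE

Orientations are given as a unit quaternion [x, y, z, w].
In Python, from rig import robot gives the robot as it stands. The module is installed in compiled form; this text tells all that it offers.
- The arm moves only by the tool send_rows, never from a script. Its argument "deltas" is a list of rows, each an object of numbers: "tx", "ty", "tz": the shift along the tool's x, y, z in cm; "rx", "ry", "rz": the turn, a rotation vector about the tool's x, y, z in rad. A call has 1 to 5 rows; each row is the pose to reach, as a shift and turn from the pose commanded when the call began, along the tool's axes at that moment; what a row does not reach only later rows make up. A row lasts 1/12 s, in which the tool goes at most 41.7 mm and 7.16 degrees, less where a joint would pass 70% of its speed; a pose out of reach is approached as far as the arm can. A call with a gripper value outside its range is refused whole. "claw" is the finger opening in cm, from 0 to 8.7, set as the call begins (left out, the last holds). The fingers move at their own pace and stop on an object; "squeeze" is the grip in N (left out, the last holds). Time passes only in rows, so rows that repeat a pose let the fingers close. It gives the time, the measured TCP pose, the force and the opening at its end, in the units of the state.
- robot.get_obs(): the state, without advancing time (a new reading comes with each control period).
- robot.camera(name): name is "side" or "top" or "wrist"; returns a dict with "color" (480x640x3 uint8, red, green, blue), "z_map" (480x640 float32, m along the optical axis (not along the pixel's ray), 0 where there is no reading), "intrinsics" (3x3 intrinsics, pixels), "R" (3x3) and "t" (3): a world point X has camera coordinates R X + t; the wrist camera has in their place "tool_from_camera" (4x4, takes a point from camera to tool coordinates, whose origin is the TCP and whose axes are the flange's). Camera axes: x right, y down, z forward; pixel columns grow to the right and rows downward; lengths in m; the calibration is good to about 2 mm. The wrist camera is an equidistant fisheye: a pixel r from the principal point sees the ray r / f radians off the axis. A picture is of the moment at which its call begins: read the wrist's pose just before it.
- robot.hand_in(): hands the job in, once; it reports no verdict.
Trained networks look in the newest picture that a camera, given by its name, has taken for a name from the list of things; names that differ only in an ending like _2 or _b are one class to them, and where a whole thing is asked for, a point or a joint stands for the part that bears it (a point fixed in the world has none). Each returns a list of dicts, best first, with "p" (0 to 1); they miss things now and then, are a little off and sometimes report something else, mostly with a low value. They report only what shows in the picture. A call takes as long as a camera call.
- robot.outline_of(label, camera): "pixels" (480x640 bool, what is visible of it) and "xy" ([column, row] in pixels, amid what is visible of it).
- robot.tip_of(label, camera): "xy" ([column, row] in pixels: a listed point, or the origin of a listed thing).
The state is a dict: "time": time; "q": joint angles; "joint_velocities": joint speeds; "joint_torque": joint torques, N m; "position": TCP position; "tool_rot": TCP orientation; "ft_force": force on the tool from outside, world axes, zero at the start; "moment": the same for the moment, N m; "grip_width": finger opening in m.
Only numpy, scipy, OpenCV 4.12 (cv2) and the standard library are available. Lean on these libraries where they do the work, as an engineer would, in place of code of your own. Each camera call takes 0.05 s, during which the arm holds its last target.

TASK

Set the preload on the vane torsion calibrator, the round instrument with the sprung dark dial: with a fingertip push the post of its sliding catch straight outward until the bar is fully out of the crank pin's way, then push the dial's upright crank pin round clockwise until the pale index line lines up with the brass rider's pointer on the scale. The dial springs back if let go, so finish while still holding it there with the finger against the pin. Push gently, grip nothing, and leave the rider, the tin, the brass weight and the steel cone where they are.

Things in the scene. Friction and masses are not known exactly. Their poses are not given: they have to be found in the camera images.
- calibrator: Fixed grey round instrument, 160 mm across. Origin on the dial's axis at worktop level. White scale ring, lines every 10 degrees, radius 55 to 74 mm, top 31 mm up. Dark dial inside it: radius 55 mm, top 35 mm up (hub, radius 13 mm, to 42 mm). Angles counter-clockwise from its x axis: catch and its guide arm (138 mm long) at -135 degrees; at rest crank pin at -114, index line at 66.
- dial (a joint): Angle of the dial in rad: 0 at its spring rest, growing clockwise seen from above, stop at 2.2. A weak spring turns it back: 0.03 N m at rest, 0.06 N m more per rad, so 1 to 3.5 N at the crank pin. With the catch in, the pin strikes the bar after about 0.06 rad.
- rider (a joint): Angle of the brass rider clipped on the scale's rim, same zero and direction as the dial: index and rider are in line when joint dial equals joint rider. It lies between 0.75 and 1.75 rad. Rider 16 mm wide, from 60 to 85 mm from the axis, top 40 mm up; it sits stiffly and must not be moved.
- catch (a joint): Slide of the catch bar in m: about 0 when in (its end over the dial, in the pin's way), 0.028 at its stop fully out. Moves straight outward, along -135 degrees in the calibrator's frame, with about 1.5 N of friction; stays where it is left. Clear is beyond 0.022.
- catch_post (a point): Middle, 58 mm above the worktop, of the upright steel post on the catch bar. Post 10 mm in diameter, from 42 to 72 mm up, 92 mm from the dial's axis when in. The bar, 10 mm wide, and the guide cheeks beside it have their tops 42 mm up; when in, the bar reaches inward to 31 mm from the axis.
- crank_pin (a point): Middle of the upright steel crank pin on the dial, 54 mm above the worktop. Pin 14 mm in diameter, its top 72 mm up, standing on the dial at 40 mm from the dial's axis, opposite the index line.
- index_tip (a point): Outer end of the pale index line on the dial's top, 55 mm from the axis.
- rider_mark (a point): The point on the dial's edge (55 mm from the axis) that the rider's pointer aims at: the index tip belongs here.
- tin: Open aluminium moisture tin, 63 mm across, 41 mm high, standing beyond the instrument, about 130 mm from the dial's axis. Origin at the centre of its underside. Leave alone.
- weight: Brass 500 g calibration weight with a knob, 38 mm across, 52 mm high, standing on the near left of the instrument, about 125 mm from the axis. Origin at the centre of its underside. Leave alone.
- cone: Steel cone with point up, 30 mm across, 40 mm high, on the near side of the instrument, about 120 mm from the axis. Origin at the centre of its underside. Leave alone.

How it is judged:
By the outcome, as a careful person would: the job done as asked, in the order asked, and still so for the second after the job is handed in, while the arm keeps its last pose, push and grip.
It also fails if it takes over 53 s, if anything falls off the work surface, if the arm or the gripper's body presses on something with over 40 N, if the wrist force passes 120 N, or if a joint passes its speed limit or range.

## Working session

There is one attempt and no reset: what is moved stays moved. The work goes in short steps, Python scripts to look and compute and a tool call to move; the robot and the scene stay as the last step left them, time stands still between calls to the robot, and variables do not carry over. Pictures are saved under pics/ and viewed, and the job is handed in when it is done.

Besides the shell and the picture viewer there is one more tool, called after "Call:" as name(argument=value, ...), one argument or row to a line, values as JSON. send_rows: Moves the arm, as the interface text tells. Its arguments: {"type":"object","properties":{"deltas":{"type":"array","items":{"type":"object","properties":{"tx":{"type":"number"},"ty":{"type":"number"},"tz":{"type":"number"},"rx":{"type":"number"},"ry":{"type":"number"},"rz":{"type":"number"}}}},"claw":{"type":"number"},"squeeze":{"type":"number"}},"required":["deltas"]}

```bash
mkdir -p pics
cat > h.py <<'E'
import numpy as np, cv2
from rig import robot
from scipy.spatial.transform import Rotation as Ro
def snap(name,fn):
    c=robot.camera(name); cv2.imwrite('pics/'+fn,c['color'][:,:,::-1]); return c
def ray_at_z(c,xy,z):
    K=c['intrinsics'];d=np.linalg.inv(K)@np.array([xy[0],xy[1],1.]);R=c['R'];t=c['t']
    o=-R.T@t; d=R.T@d; return o+d*(z-o[2])/d[2]
def proj(c,X):
    p=c['intrinsics']@(c['R']@np.array(X)+c['t']); return p[:2]/p[2]
E
python3 - <<'E'
from h import *
o=robot.get_obs(); print({k:np.round(v,3) for k,v in o.items()})
Z=dict(calibrator=0,catch_post=.058,crank_pin=.054,index_tip=.035,rider_mark=.035,tin=0,weight=0,cone=0)
for n in ['top','side']:
    c=snap(n,n+'0.png')
    print(n,np.round(c['intrinsics'],1).tolist(), np.round(-c['R'].T@c['t'],3))
    for k,z in Z.items():
        for r in robot.tip_of(k,n)[:2]: print(k,round(r['p'],2),np.round(r['xy'],1),np.round(ray_at_z(c,r['xy'],z),4))
E
```

```text
{'time': np.float64(0.0), 'q': array([ 1.069,  0.528,  1.434, -0.   ,  1.181, -0.178]), 'joint_velocities': array([-0.   ,  0.001,  0.   ,  0.001, -0.001, -0.   ]), 'joint_torque': array([  0.   , -44.004, -17.659,   0.063,   0.058,  -0.   ]), 'position': array([0.198, 0.592, 0.199]), 'tool_rot': array([ 0.161,  0.987, -0.001, -0.   ]), 'ft_force': array([-0.104,  0.209,  0.296]), 'moment': array([-0.012, -0.029,  0.02 ]), 'grip_width': np.float64(0.087)}
top [[580.1, 0.0, 320.9], [0.0, 580.1, 241.9], [0.0, 0.0, 1.0]] [0.485 0.371 0.9  ]
calibrator 0.81 [342.2 240.8] [0.5665 0.3734 0.    ]
calibrator 0.32 [284.7 295.2] [0.4797 0.4604 0.    ]
catch_post 0.95 [387.2 285.8] [0.4977 0.3068 0.058 ]
catch_post 0.33 [365.6 251.7] [0.5462 0.3389 0.058 ]
crank_pin 0.64 [366.8 250.8] [0.5478 0.3371 0.054 ]
index_tip 0.71 [312.6 224.7] [0.5865 0.4184 0.035 ]
rider_mark 0.61 [336.7 205.1] [0.6171 0.3829 0.035 ]
rider_mark 0.16 [288.  293.5] [0.4826 0.452  0.035 ]
tin 0.87 [367.9 162.3] [0.6915 0.3361 0.    ]
tin 0.7 [329.2 317.5] [0.4474 0.3905 0.    ]
weight 0.7 [285.9 295.3] [0.4796 0.4585 0.    ]
weight 0.62 [312.4 223.3] [0.5928 0.4207 0.    ]
cone 0.56 [332.8 319. ] [0.4453 0.3849 0.    ]
side [[618.1, 0.0, 322.8], [0.0, 618.1, 241.3], [0.0, 0.0, 1.0]] [0.25  1.086 0.441]
calibrator 0.83 [326.3 286.2] [0.5628 0.382  0.    ]
calibrator 0.64 [260.9 254.5] [0.6957 0.3393 0.    ]
crank_pin 0.58 [345.  243.4] [0.5526 0.3436 0.054 ]
index_tip 0.85 [297.6 275. ] [0.5854 0.4283 0.035 ]
rider_mark 0.49 [289.6 259. ] [0.6172 0.3916 0.035 ]
tin 0.75 [260.5 254.3] [0.6966 0.339  0.    ]
```

Run:
```python
import cv2
a=cv2.imread('pics/top0.png')[130:370,200:500]; cv2.imwrite('pics/top0c.png',cv2.resize(a,None,fx=2.5,fy=2.5,interpolation=cv2.INTER_CUBIC))
a=cv2.imread('pics/side0.png')[130:370,200:500]; cv2.imwrite('pics/side0c.png',cv2.resize(a,None,fx=2.5,fy=2.5,interpolation=cv2.INTER_CUBIC))
```

```text
(no output)
```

View pics/top0c.png

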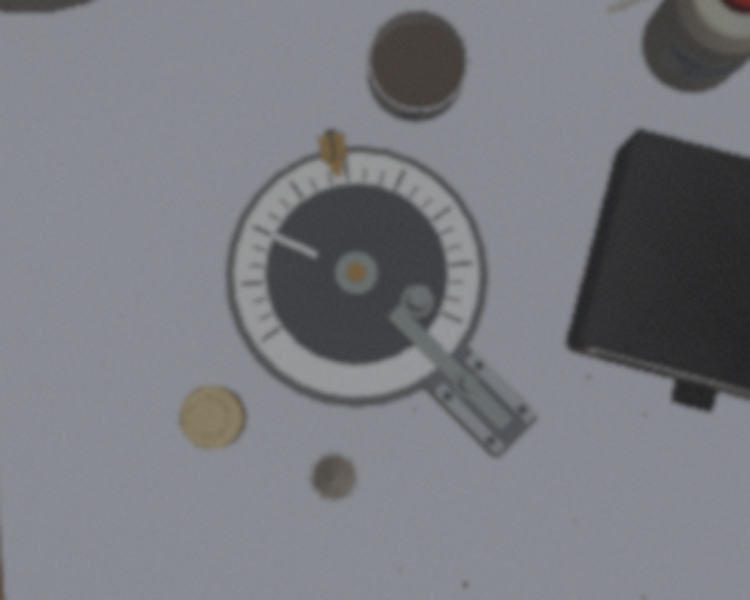

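View pics/side0.png

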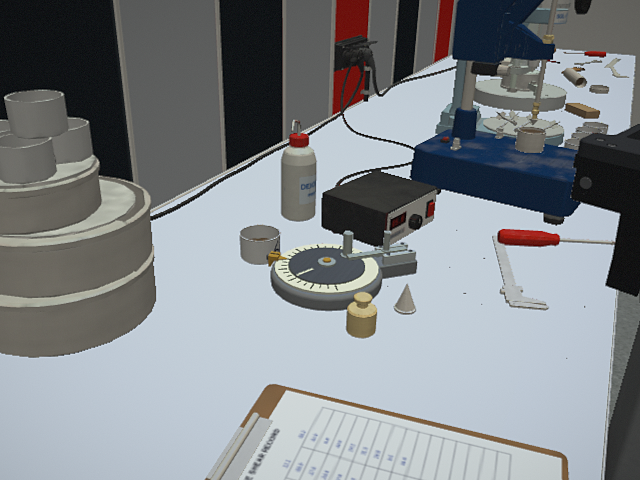

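```bash
cat >> h.py <<'E'
def rect(c,z,cx,cy,half=.1,n=800):
    # image: up=+x, left=+y ; pixel (u,v)
    s=2*half/n
    u,v=np.meshgrid(np.arange(n),np.arange(n))
    X=np.stack([cx+half-v*s,cy+half-u*s,np.full(u.shape,z)],-1)
    p=(X@c['R'].T+c['t'])@c['intrinsics'].T; p=p[...,:2]/p[...,2:]
    return cv2.remap(c['color'][:,:,::-1],p.astype(np.float32),None,cv2.INTER_CUBIC)
E
python3 - <<'E'
from h import *
for n in ['top','side']:
    c=robot.camera(n)
    r=rect(c,.033,.566,.373); g=cv2.cvtColor(r,cv2.COLOR_BGR2GRAY)
    m=(g<100).astype(np.uint8)
    # radial edge from centre: dial edge dark->white
    pts=[]; cc=np.array([400.,400.])
    for it in range(4):
        pts=[]
        for a in np.arange(0,360,2):
            d=np.array([-np.sin(np.radians(a)),-np.cos(np.radians(a))]) # world angle a
            rr=np.arange(195,245,.5)
            x=cc[0]+rr*d[0]; y=cc[1]+rr*d[1]
            p=cv2.remap(cv2.GaussianBlur(g,(5,5),0),x.astype(np.float32)[None],y.astype(np.float32)[None],cv2.INTER_LINEAR)[0].astype(float)
            k=np.argmax(np.diff(p)); 
            if np.diff(p)[k]>2: pts.append((x[k],y[k]))
        P=np.array(pts); 
        for _ in range(6):
            A=np.c_[2*P,np.ones(len(P))]; s=np.linalg.lstsq(A,(P**2).sum(1),rcond=None)[0]
            cc=s[:2]; R=np.sqrt(s[2]+cc@cc); res=np.hypot(*(P-cc).T)-R
            P=P[np.abs(res)<max(1.5,2*res.std())]
    s=.2/800
    print(n,'centre',.566+.1-cc[1]*s,.373+.1-cc[0]*s,'R',R*s,len(P),g[400,400])
    cv2.imwrite(f'pics/rect_{n}.png',r[:600+200,:800][100:700])
    pol=cv2.warpPolar(r,(400,1440),tuple(cc),400,cv2.WARP_POLAR_LINEAR) # row angle in image cw from +u(right)
    # world angle a: u=-sin a, v=-cos a -> image angle atan2(v,u); a=-90 -> right ; a=-90-phi
    pol=np.roll(pol[::-1],0,0)
    cv2.imwrite(f'pics/pol_{n}.png',pol)
E
```

```text
top centre 0.566313470000322 0.3736323998911406 R 0.053429224249704074 144 97
side centre 0.565017031806085 0.37935187250421504 R 0.05514738211466289 150 151
```

View pics/rect_top.png

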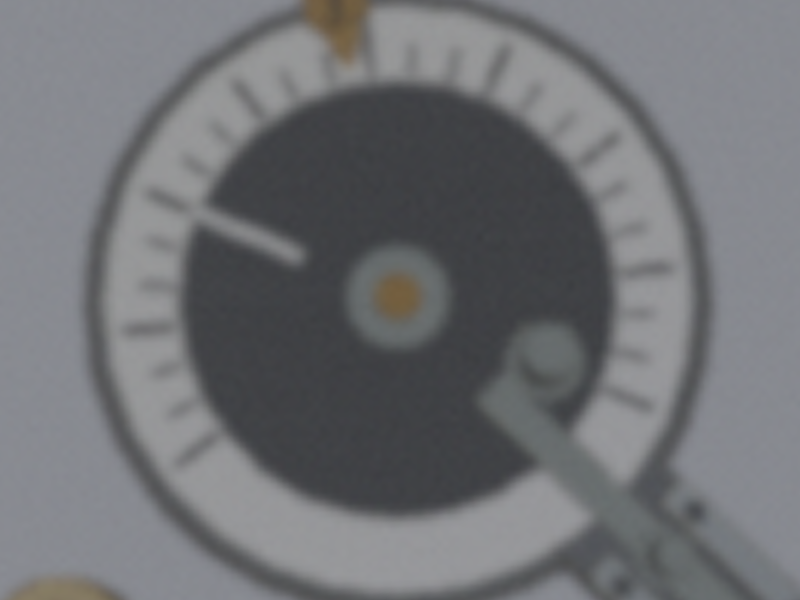

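View pics/rect_side.png

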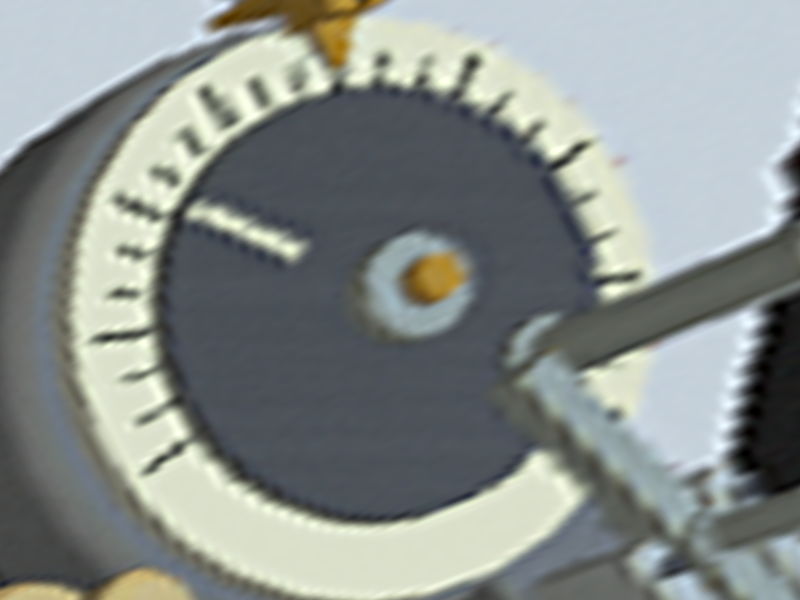

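Call:
send_rows(
  deltas=[
    {"tx": -3.2, "ty": -1.2, "tz": 0.5},
    {"tx": -6.4, "ty": -2.4, "tz": 1},
    {"tx": -9.6, "ty": -3.6, "tz": 1.5},
    {"tx": -12.8, "ty": -4.8, "tz": 2},
    {"tx": -16, "ty": -6, "tz": 2.5},
  ],
  claw=0,
  squeeze=3,
)

```text
schema error: expected keys tx, ty, tz, rx, ry, rz
```

Call:
send_rows(
  deltas=[
    {"tx": -3.2, "ty": -1.2, "tz": 0.5},
    {"tx": -6.4, "ty": -2.4, "tz": 1},
    {"tx": -9.6, "ty": -3.6, "tz": 1.5},
    {"tx": -12.8, "ty": -4.8, "tz": 2},
    {"tx": -16, "ty": -6, "tz": 2.5},
  ],
)

```text
schema error: expected keys tx, ty, tz, rx, ry, rz
```

Call:
send_rows(
  deltas=[
    {"tx": -3.2, "ty": -1.2, "tz": 0.5, "rz": 0.1},
    {"tx": -6.4, "ty": -2.4, "tz": 1, "rz": 0.2},
    {"tx": -6.8, "ty": -2.8, "tz": 1.5, "rz": 0.3},
    {"tx": -6.8, "ty": -2.8, "tz": 2, "rz": 0.4},
    {"tx": -6.8, "ty": -2.8, "tz": 2.5, "rz": 0.48},
  ],
)

```text
schema error: expected keys tx, ty, tz, rx, ry, rz
```

Run:
```python
from h import *
o=robot.get_obs(); print({k:np.round(v,4) for k,v in o.items()})
for n in ['top','side','wrist']:
    c=snap(n,n+'1.png')
    if n=='wrist': print(c['intrinsics'],c['tool_from_camera'])
    for k in ['catch_post','crank_pin','index_tip','rider_mark']:
        for r in robot.tip_of(k,n)[:1]: print(n,k,round(r['p'],2),np.round(r['xy'],1))
```

```text
{'time': np.float64(1.0), 'q': array([ 1.0685,  0.5275,  1.4327,  0.    ,  1.1814, -0.1785]), 'joint_velocities': array([ 0.0006,  0.0007,  0.0002,  0.0008,  0.0011, -0.0002]), 'joint_torque': array([ 8.00000e-04, -4.40011e+01, -1.76993e+01,  6.33000e-02,
        5.04000e-02, -0.00000e+00]), 'position': array([0.1988, 0.5925, 0.1998]), 'tool_rot': array([ 0.1612,  0.9869,  0.    , -0.    ]), 'ft_force': array([ 0.3522,  0.1151, -0.3793]), 'moment': array([-0.0247, -0.0258, -0.0414]), 'grip_width': np.float64(0.087)}
top catch_post 0.93 [387.2 286.1]
top crank_pin 0.72 [369.2 249.8]
top index_tip 0.62 [309.7 221.8]
top rider_mark 0.61 [334.9 204.3]
side catch_post 0.81 [381.7 240.2]
side crank_pin 0.83 [346.2 242.4]
side index_tip 0.69 [293.6 272.9]
side rider_mark 0.63 [287.6 260.2]
[[371.64829954   0.         311.69423885]
 [  0.         371.64829954 229.78385591]
 [  0.           0.           1.        ]] [[ 1.56286285e-03 -9.68618835e-01 -2.48545993e-01  6.66505706e-02]
 [ 9.99998658e-01  1.63584780e-03 -8.71156185e-05 -8.44818172e-04]
 [ 4.90965244e-04 -2.48545523e-01  9.68620092e-01 -1.85029496e-01]
 [ 0.00000000e+00  0.00000000e+00  0.00000000e+00  1.00000000e+00]]
```

View pics/wrist1.png

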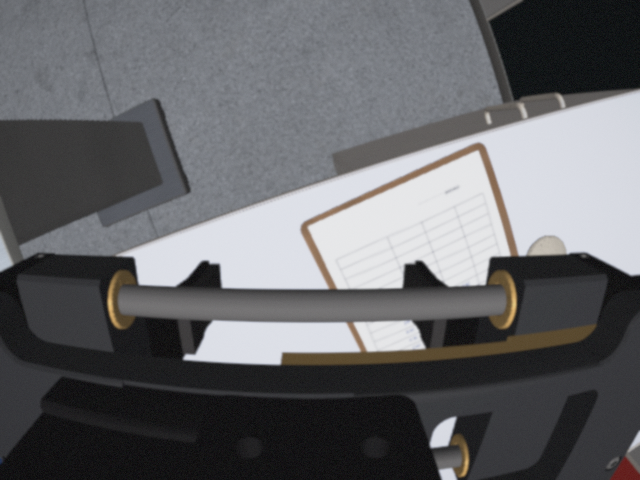

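View pics/top1.png

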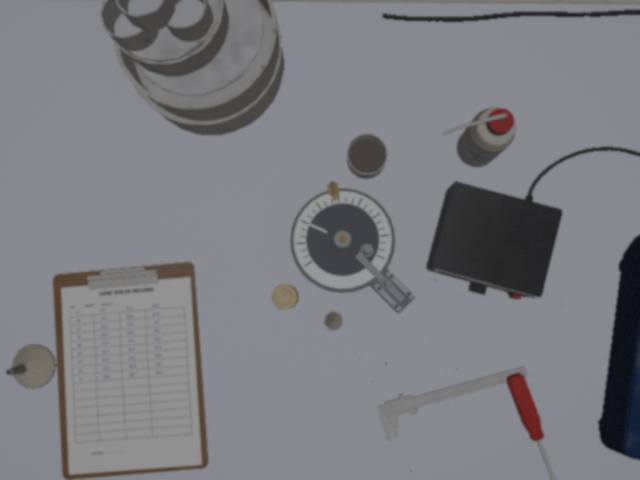

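View pics/side1.png

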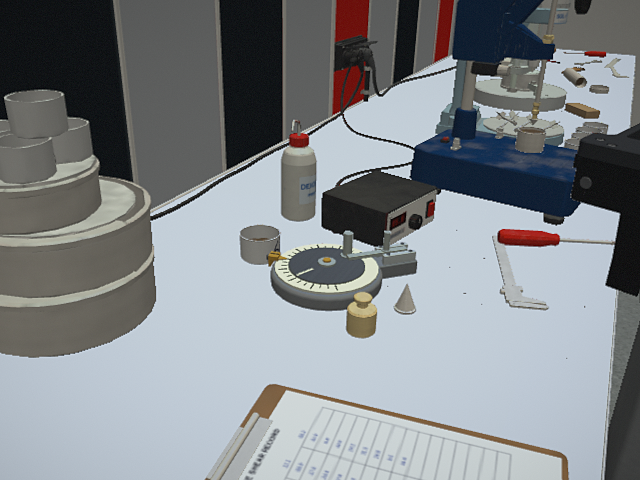

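Call:
send_rows(
  deltas=[
    {"tx": -3.2, "ty": -1.2, "tz": 0.5, "rx": 0, "ry": 0, "rz": 0},
    {"tx": -6.4, "ty": -2.4, "tz": 1, "rx": 0, "ry": 0, "rz": 0},
    {"tx": -9.6, "ty": -3.6, "tz": 1.5, "rx": 0, "ry": 0, "rz": 0},
    {"tx": -12.8, "ty": -4.8, "tz": 2, "rx": 0, "ry": 0, "rz": 0},
    {"tx": -16, "ty": -6, "tz": 2.5, "rx": 0, "ry": 0, "rz": 0},
  ],
  claw=0,
  squeeze=3,
)

```text
time: 2.17
position: [0.3324, 0.4838, 0.1747]
tool_rot: [0.161, 0.987, 0.0, 0.0]
ft_force: [-0.2, 0.5, 0.5]
grip_width: 0.0612
```

Call:
send_rows(
  deltas=[
    {"tx": -3.2, "ty": -1.2, "tz": 0.5, "rx": 0, "ry": 0, "rz": 0},
    {"tx": -6.4, "ty": -2.4, "tz": 1, "rx": 0, "ry": 0, "rz": 0},
    {"tx": -9.6, "ty": -3.6, "tz": 1.5, "rx": 0, "ry": 0, "rz": 0},
    {"tx": -12.8, "ty": -4.8, "tz": 2, "rx": 0, "ry": 0, "rz": 0},
    {"tx": -16, "ty": -6, "tz": 2.5, "rx": 0, "ry": 0, "rz": 0},
  ],
)

```text
time: 2.58
position: [0.4653, 0.3758, 0.1497]
tool_rot: [0.161, 0.987, 0.0, 0.0]
ft_force: [0.5, 0.1, -0.3]
grip_width: 0.0284
```

Call:
send_rows(
  deltas=[
    {"tx": -3.2, "ty": -1.2, "tz": 0.5, "rx": 0, "ry": 0, "rz": 0.1},
    {"tx": -6.4, "ty": -2.4, "tz": 1, "rx": 0, "ry": 0, "rz": 0.2},
    {"tx": -6.8, "ty": -2.8, "tz": 1.5, "rx": 0, "ry": 0, "rz": 0.3},
    {"tx": -6.8, "ty": -2.8, "tz": 2, "rx": 0, "ry": 0, "rz": 0.4},
    {"tx": -6.8, "ty": -2.8, "tz": 2.5, "rx": 0, "ry": 0, "rz": 0.48},
  ],
)

```text
time: 3.0
position: [0.5206, 0.3277, 0.1244]
tool_rot: [0.394, 0.919, 0.0, -0.0]
ft_force: [0.4, -0.5, -0.4]
grip_width: 0.002
```

Run:
```python
from h import *
o=robot.get_obs(); print({k:np.round(v,4) for k,v in o.items()})
o=Ro.from_quat(o['tool_rot']).as_matrix(); print(o.round(3))
for n in ['top','side','wrist']:
    c=snap(n,n+'2.png')
```

```text
{'time': np.float64(3.0), 'q': array([ 3.8030e-01,  6.0480e-01,  1.5279e+00,  1.0000e-04,  1.0089e+00,
       -3.7970e-01]), 'joint_velocities': array([ 0.0206,  0.074 ,  0.0541,  0.0016, -0.1259,  0.9296]), 'joint_torque': array([-8.65400e-01, -4.49274e+01, -1.53436e+01, -1.60000e-03,
        1.05100e-01, -5.33400e-01]), 'position': array([0.5206, 0.3277, 0.1244]), 'tool_rot': array([ 3.944e-01,  9.189e-01,  1.000e-04, -0.000e+00]), 'ft_force': array([ 0.3658, -0.5082, -0.4354]), 'moment': array([-0.0564,  0.0216, -0.04  ]), 'grip_width': np.float64(0.002)}
[[-0.689  0.725  0.   ]
 [ 0.725  0.689  0.   ]
 [ 0.     0.    -1.   ]]
```

View pics/wrist2.png

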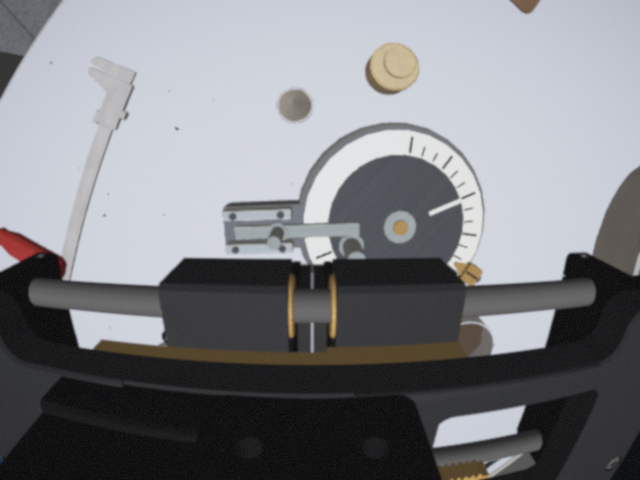

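View pics/top2.png

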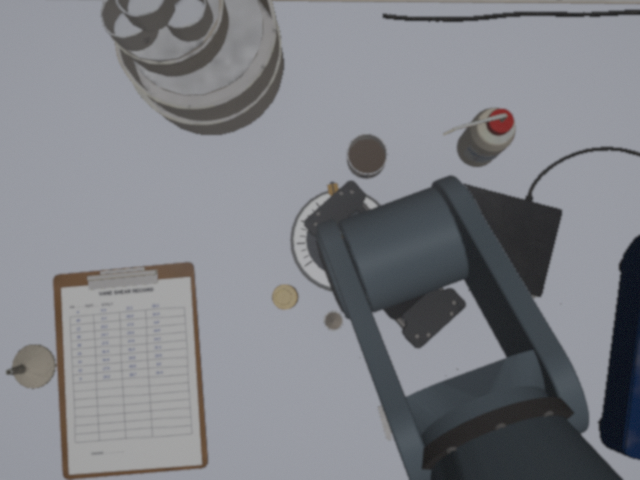

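View pics/side2.png

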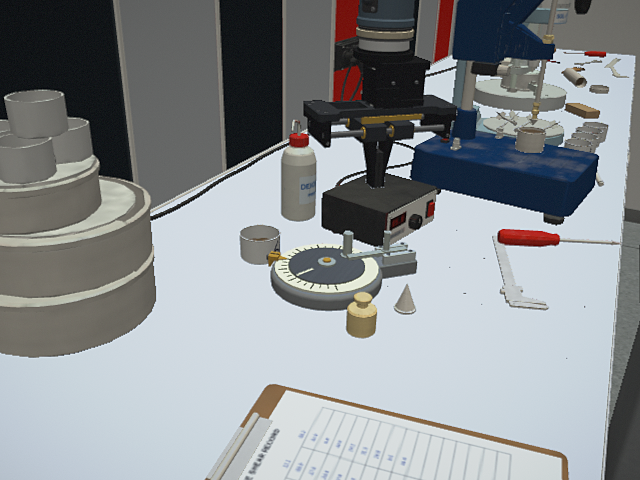

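```bash
cat >> h.py <<'E'
def wrist_world(c,o,xy,z):
    K=c['intrinsics'];p=np.array([(xy[0]-K[0,2])/K[0,0],(xy[1]-K[1,2])/K[1,1]])
    th=np.hypot(*p); d=np.r_[p/th*np.sin(th),np.cos(th)] if th>1e-9 else np.array([0,0,1.])
    T=np.array(c['tool_from_camera']);R=Ro.from_quat(o['tool_rot']).as_matrix()
    d=R@T[:3,:3]@d; s=R@T[:3,3]+o['position']; return s+d*(z-s[2])/d[2]
def wproj(c,o,X):
    T=np.array(c['tool_from_camera']);R=Ro.from_quat(o['tool_rot']).as_matrix()
    p=R.T@(np.array(X)-o['position']); p=T[:3,:3].T@(p-T[:3,3]); K=c['intrinsics']
    r=np.hypot(p[0],p[1]); th=np.arctan2(r,p[2]); return K[:2,2]+K[0,0]*th*p[:2]/r
def wrect(c,o,z,cx,cy,half=.1,n=800):
    s=2*half/n;u,v=np.meshgrid(np.arange(n),np.arange(n))
    X=np.stack([cx+half-v*s,cy+half-u*s,np.full(u.shape,z)],-1).reshape(-1,3)
    T=np.array(c['tool_from_camera']);R=Ro.from_quat(o['tool_rot']).as_matrix()
    p=(X-o['position'])@R; p=(p-T[:3,3])@T[:3,:3]; K=c['intrinsics']
    r=np.hypot(p[:,0],p[:,1]); th=np.arctan2(r,p[:,2]); q=K[:2,2]+K[0,0]*(th/r)[:,None]*p[:,:2]
    return cv2.remap(c['color'][:,:,::-1],q.reshape(n,n,2).astype(np.float32),None,cv2.INTER_CUBIC)
E
python3 - <<'E'
from h import *
o=robot.get_obs(); print(o['position'],o['joint_velocities'].round(3))
c=snap('wrist','wrist3.png')
Z=dict(calibrator=0,catch_post=.058,crank_pin=.054,index_tip=.035,rider_mark=.035)
for k,z in Z.items():
    for r in robot.tip_of(k,'wrist')[:1]: print(k,round(r['p'],2),np.round(r['xy'],1),np.round(wrist_world(c,o,r['xy'],z),4))
r=wrect(c,o,.035,.566,.374); cv2.imwrite('pics/wrect3.png',cv2.resize(r,(600,600)))
E
```

```text
[0.5193781  0.32847956 0.12436921] [ 0.008 -0.011 -0.008 -0.001 -0.001 -0.012]
calibrator 0.84 [390.6 216.4] [0.5688 0.3749 0.    ]
catch_post 0.79 [275.  238.9] [0.5039 0.3067 0.058 ]
crank_pin 0.68 [353.  256.5] [0.554  0.3353 0.054 ]
index_tip 0.57 [465.4 200.5] [0.5927 0.4274 0.035 ]
rider_mark 0.65 [449.1 257.6] [0.6188 0.3866 0.035 ]
```

View pics/wrect3.png

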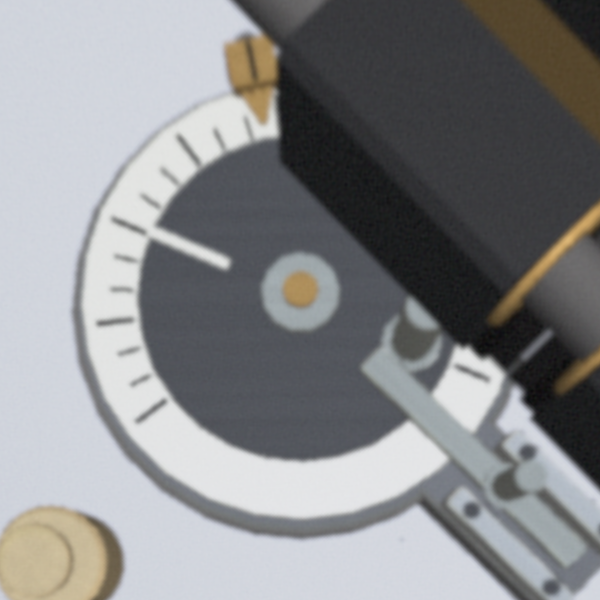

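Call:
send_rows(
  deltas=[
    {"tx": 0, "ty": 0, "tz": 2, "rx": 0, "ry": 0, "rz": 0},
    {"tx": 0, "ty": 0, "tz": 4, "rx": 0, "ry": 0, "rz": 0},
    {"tx": 0, "ty": 0, "tz": 5.8, "rx": 0, "ry": 0, "rz": 0},
    {"tx": 0, "ty": 0, "tz": 7.0, "rx": 0, "ry": 0, "rz": 0},
    {"tx": 0, "ty": 0, "tz": 7.3, "rx": 0, "ry": 0, "rz": 0},
  ],
)

```text
time: 3.87
position: [0.5181, 0.3283, 0.0497]
tool_rot: [0.391, 0.92, -0.001, -0.001]
ft_force: [-1.0, 0.0, 0.6]
grip_width: 0.0005
```

Run:
```python
from h import *
o=robot.get_obs(); print(o['position'],o['ft_force'].round(2),o['time'])
c=snap('wrist','wrist4.png');c=snap('side','side4.png')
cv2.imwrite('pics/side4.png',cv2.resize(c['color'][180:330,230:480,::-1],None,fx=3,fy=3,interpolation=cv2.INTER_CUBIC))
```

```text
[0.51807839 0.32825279 0.04968642] [-0.99  0.02  0.58] 3.8667
```

View pics/wrist4.png

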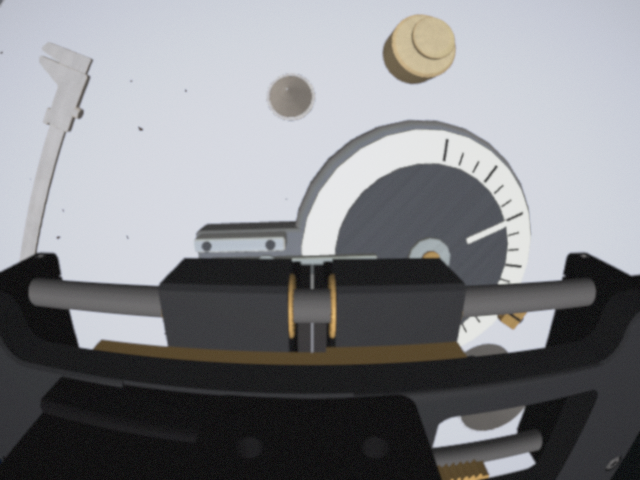

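View pics/side4.png

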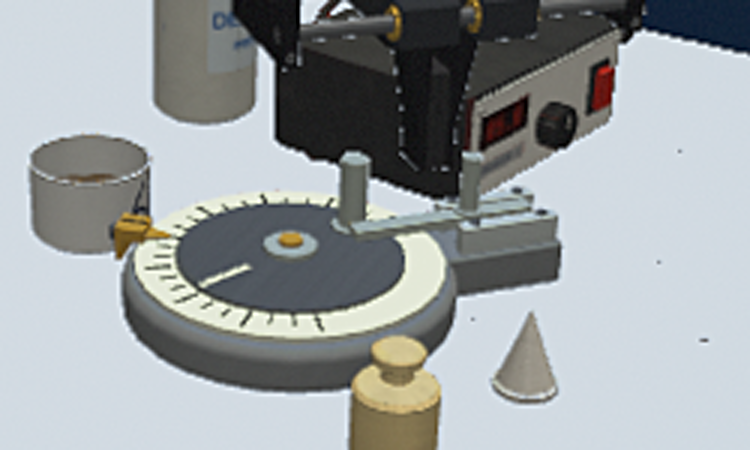

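Call:
send_rows(
  deltas=[
    {"tx": 0, "ty": -0.3, "tz": 0, "rx": 0, "ry": 0, "rz": 0},
    {"tx": 0, "ty": -0.6, "tz": 0, "rx": 0, "ry": 0, "rz": 0},
    {"tx": 0, "ty": -0.9, "tz": 0, "rx": 0, "ry": 0, "rz": 0},
    {"tx": 0, "ty": -1.2, "tz": 0, "rx": 0, "ry": 0, "rz": 0},
    {"tx": 0, "ty": -1.5, "tz": 0, "rx": 0, "ry": 0, "rz": 0},
  ],
)

```text
time: 4.38
position: [0.5087, 0.3182, 0.0524]
tool_rot: [0.391, 0.92, 0.0, 0.0]
ft_force: [0.2, -0.7, -0.0]
grip_width: 0.0003
```

Call:
send_rows(
  deltas=[
    {"tx": 0, "ty": -0.3, "tz": 0, "rx": 0, "ry": 0, "rz": 0},
    {"tx": 0, "ty": -0.6, "tz": 0, "rx": 0, "ry": 0, "rz": 0},
    {"tx": 0, "ty": -0.9, "tz": 0, "rx": 0, "ry": 0, "rz": 0},
    {"tx": 0, "ty": -1.1, "tz": 0, "rx": 0, "ry": 0, "rz": 0},
    {"tx": 0, "ty": -1.2, "tz": 0, "rx": 0, "ry": 0, "rz": 0},
  ],
)

```text
time: 4.8
position: [0.4998, 0.3097, 0.0517]
tool_rot: [0.391, 0.92, -0.0, -0.0]
ft_force: [-0.6, 0.6, -0.0]
grip_width: 0.0004
```

Run:
```python
from h import *
o=robot.get_obs(); print(o['position'],o['ft_force'].round(2),o['time'])
c=snap('wrist','wrist5.png');c=snap('side','side5.png')
cv2.imwrite('pics/side5.png',cv2.resize(c['color'][180:330,230:480,::-1],None,fx=3,fy=3,interpolation=cv2.INTER_CUBIC))
```

```text
[0.49976295 0.30974966 0.05170344] [-0.62  0.63 -0.01] 4.8
```

View pics/side5.png

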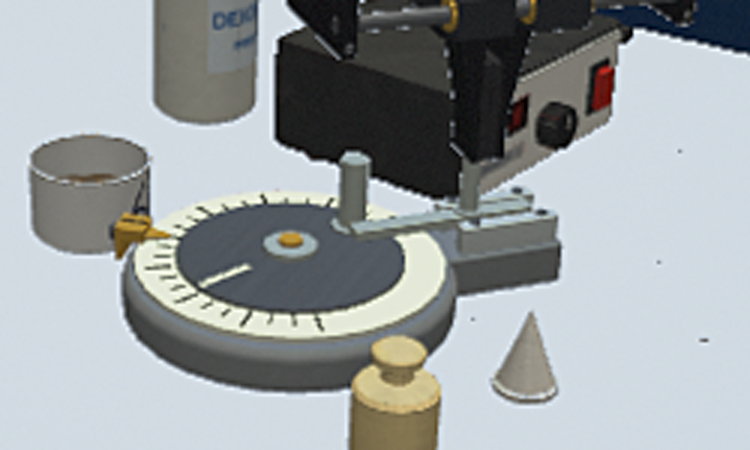

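View pics/wrist5.png

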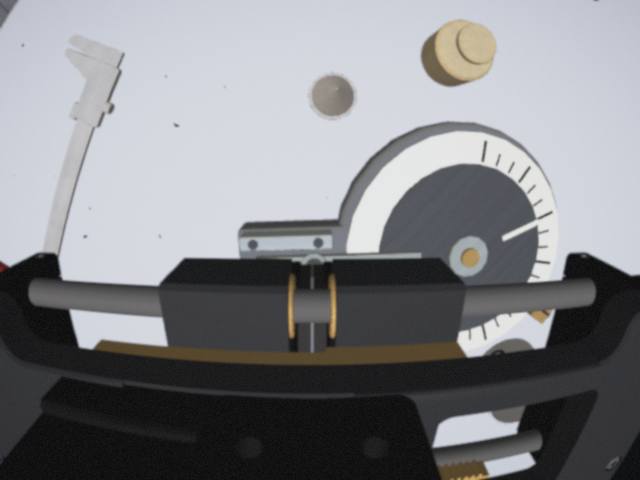

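Run:
```python
from h import *
c=robot.camera('side'); o=robot.get_obs(); p=o['position']; print(p,o['ft_force'])
f=lambda X:(proj(c,X)-[230,180])*3
print('tcp',f(p)); 
for nm,X in dict(post_top=(.502,.309,.072),post_bot=(.502,.309,.042),pin_top=(.551,.3375,.072),pin_bot=(.551,.3375,.035),hub=(.567,.374,.042)).items(): print(nm,f(X))
c=robot.camera('top'); print('top',proj(c,p))
R=c['z_map']; 
c2=robot.camera('side'); zm=c2['z_map']
K=c2['intrinsics']
for (u,v) in [(490,150),(480,140),(472,170),(470,160),(350,170),(290,240)]:
    x,y=230+u/3,180+v/3; z=zm[int(round(y)),int(round(x))]
    d=np.linalg.inv(K)@[x,y,1]*z; print((u,v),z,(c2['R'].T@(d-c2['t'])).round(4))
im=cv2.resize(c2['color'][180:330,330:480,::-1],None,fx=4,fy=4,interpolation=cv2.INTER_CUBIC);cv2.imwrite('pics/s6.png',im)
```

```text
[0.500146   0.31002791 0.0517324 ] [0.3033134  0.53849127 0.77798222]
tcp [471.56673787 190.0789172 ]
post_top [471.63319843 150.53070867]
post_bot [467.2833185  206.43497104]
pin_top [354.634021   152.12308559]
pin_bot [351.33464697 221.20204036]
hub [290.43608075 231.61107155]
top [384.68162009 284.09235691]
(490, 150) 0.87996155 [0.491  0.3151 0.0772]
(480, 140) 0.8751266 [0.4949 0.3196 0.0833]
(472, 170) 0.88879997 [0.4992 0.3147 0.0647]
(470, 160) 0.87648356 [0.4976 0.324  0.0741]
(350, 170) 0.8827435 [0.5501 0.3446 0.0657]
(290, 240) 0.87020236 [0.5646 0.3797 0.0407]
```

View pics/s6.png

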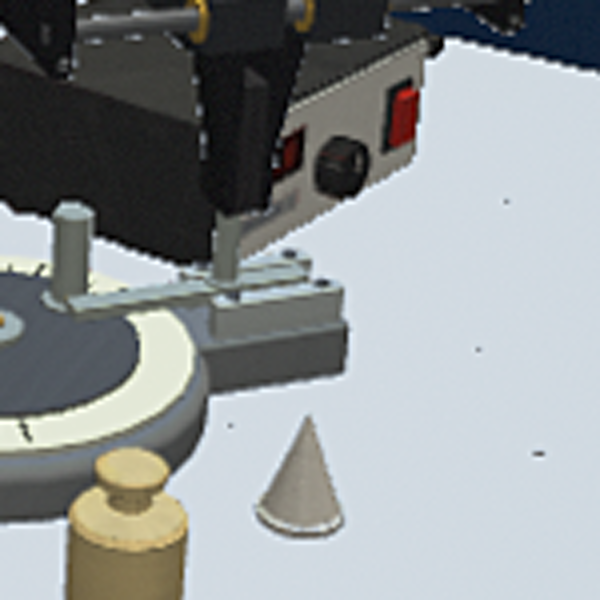

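Run:
```python
from h import *
c2=robot.camera('side'); zm=c2['z_map']; K=c2['intrinsics']
v,u=np.mgrid[195:240,375:405]; z=zm[195:240,375:405]
d=np.stack([u,v,np.ones_like(u)],-1)@np.linalg.inv(K).T*z[...,None]
W=(d-c2['t'])@c2['R']; col=c2['color'][195:240,375:405].sum(-1)
for r in range(0,45,1):
    print(195+r,' '.join(f"{375+k}:{W[r,k,1]*1000:.0f},{W[r,k,2]*1000:.0f},{col[r,k]}" for k in range(4,18,2)))
```

```text
195 379:322,128,47 381:327,131,35 383:333,134,52 385:329,133,60 387:325,132,62 389:324,132,56 391:323,132,61
196 379:320,126,55 381:328,130,58 383:333,133,62 385:329,132,58 387:330,133,68 389:322,130,73 391:301,122,81
197 379:318,124,39 381:326,128,56 383:331,131,66 385:329,130,72 387:326,130,70 389:321,128,53 391:306,122,130
198 379:317,122,63 381:327,127,61 383:330,129,57 385:330,129,70 387:327,128,47 389:324,128,68 391:307,122,123
199 379:319,121,158 381:325,124,63 383:329,127,61 385:330,128,67 387:327,127,55 389:324,126,66 391:313,122,122
200 379:318,119,242 381:322,122,40 383:329,125,70 385:328,125,61 387:327,126,56 389:323,124,66 391:315,122,123
201 379:316,117,222 381:324,121,51 383:329,124,40 385:331,125,64 387:324,123,53 389:326,124,65 391:321,123,117
202 379:317,116,100 381:323,119,48 383:329,122,67 385:329,123,64 387:323,121,44 389:323,122,62 391:322,122,80
203 379:315,114,110 381:323,118,46 383:328,120,50 385:327,121,75 387:324,120,67 389:323,120,51 391:320,119,76
204 379:314,112,103 381:320,115,66 383:328,119,38 385:329,120,70 387:326,119,66 389:324,119,63 391:323,119,85
[... 2992 characters left out ...]
88 385:324,74,169 387:322,74,79 389:322,74,145 391:316,72,257
234 379:248,34,86 381:249,35,90 383:248,35,68 385:315,68,266 387:324,73,204 389:313,68,300 391:231,30,356
235 379:247,31,92 381:246,32,88 383:249,34,55 385:313,66,298 387:314,67,313 389:312,67,292 391:235,30,244
236 379:244,28,99 381:248,31,89 383:247,31,56 385:312,64,287 387:313,65,302 389:312,65,288 391:232,27,219
237 379:249,29,92 381:246,28,85 383:247,30,219 385:316,64,284 387:314,64,293 389:312,63,285 391:232,25,225
238 379:247,26,92 381:250,29,88 383:313,60,456 385:314,62,279 387:315,63,295 389:311,61,275 391:231,23,280
239 379:250,26,91 381:249,26,86 383:313,59,334 385:313,59,282 387:314,61,297 389:309,59,272 391:228,20,332
```

Run:
```python
from h import *
c=robot.camera('side')
print('side2 tcp',proj(c,(.5194,.3285,.1244)),proj(c,(.5194,.3285,.1444)))
print('side4 tcp',(proj(c,(.5181,.3283,.0497))-[230,180])*3,(proj(c,(.5181,.3283,.0697))-[230,180])*3)
im=cv2.imread('pics/side2.png')[100:250,310:460];cv2.imwrite('pics/s2c.png',cv2.resize(im,None,fx=4,fy=4))
```

```text
side2 tcp [373.30129942 198.59107858] [374.18749332 185.05954595]
side4 tcp [423.10666192 200.82033996] [425.60204329 163.12261923]
```

View pics/s2c.png

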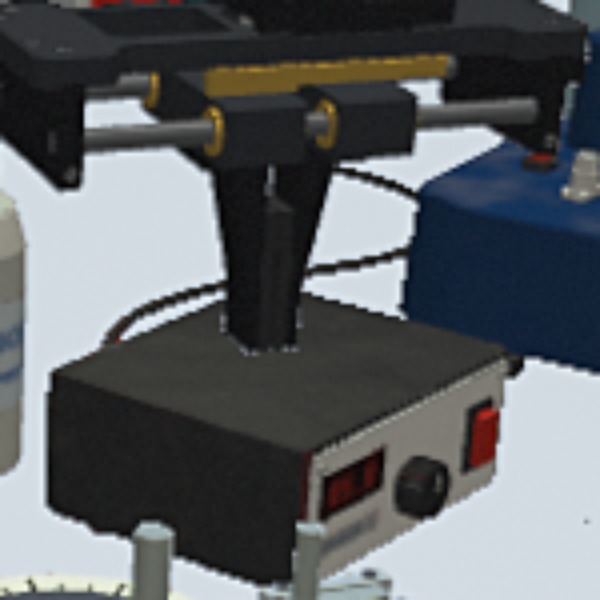

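Call:
send_rows(
  deltas=[
    {"tx": 0, "ty": 0, "tz": -1.5, "rx": 0, "ry": 0, "rz": 0},
    {"tx": 0, "ty": 1, "tz": -1.5, "rx": 0, "ry": 0, "rz": 0},
    {"tx": 0, "ty": 2, "tz": -1.5, "rx": 0, "ry": 0, "rz": 0},
    {"tx": 0, "ty": 2.7, "tz": -1.5, "rx": 0, "ry": 0, "rz": 0},
    {"tx": 0, "ty": 2.7, "tz": -1, "rx": 0, "ry": 0, "rz": 0},
  ],
)

```text
time: 5.57
position: [0.5219, 0.3302, 0.0627]
tool_rot: [0.391, 0.92, 0.002, 0.002]
ft_force: [0.6, -0.1, 0.8]
grip_width: 0.0003
```

Call:
send_rows(
  deltas=[
    {"tx": 0, "ty": 0, "tz": 0.7, "rx": 0, "ry": 0, "rz": 0},
    {"tx": 0, "ty": 0, "tz": 1.4, "rx": 0, "ry": 0, "rz": 0},
    {"tx": 0, "ty": 0, "tz": 2, "rx": 0, "ry": 0, "rz": 0},
    {"tx": 0, "ty": 0, "tz": 2.5, "rx": 0, "ry": 0, "rz": 0},
    {"tx": 0, "ty": 0, "tz": 2.7, "rx": 0, "ry": 0, "rz": 0},
  ],
)

```text
time: 5.98
position: [0.5184, 0.3281, 0.0333]
tool_rot: [0.391, 0.92, -0.001, -0.001]
ft_force: [-0.6, 0.2, -0.9]
grip_width: 0.0007
```

Run:
```python
from h import *
o=robot.get_obs(); print(o['position'],o['ft_force'].round(2),o['time'])
c=robot.camera('side')
cv2.imwrite('pics/side7.png',cv2.resize(c['color'][180:300,310:460,::-1],None,fx=4,fy=4,interpolation=cv2.INTER_CUBIC))
```

```text
[0.51841612 0.32814576 0.03325289] [-0.63  0.18 -0.9 ] 5.9833
```

View pics/side7.png

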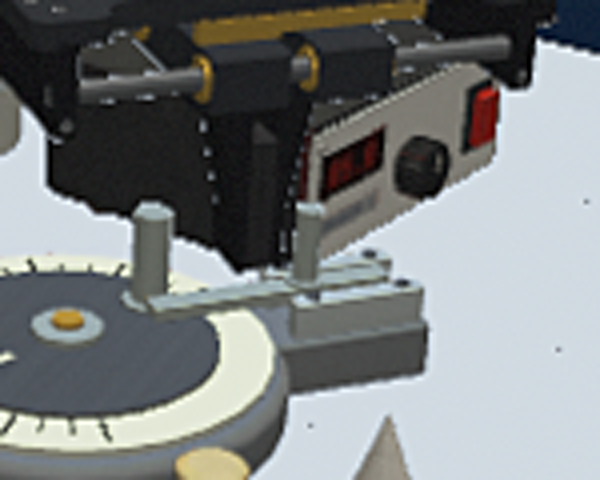

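Call:
send_rows(
  deltas=[
    {"tx": 0, "ty": -0.3, "tz": 0, "rx": 0, "ry": 0, "rz": 0},
    {"tx": 0, "ty": -0.6, "tz": 0, "rx": 0, "ry": 0, "rz": 0},
    {"tx": 0, "ty": -0.9, "tz": 0, "rx": 0, "ry": 0, "rz": 0},
    {"tx": 0, "ty": -1.2, "tz": 0, "rx": 0, "ry": 0, "rz": 0},
    {"tx": 0, "ty": -1.5, "tz": 0, "rx": 0, "ry": 0, "rz": 0},
  ],
)

```text
time: 6.45
position: [0.5092, 0.3185, 0.0352]
tool_rot: [0.391, 0.92, 0.001, 0.001]
ft_force: [0.9, 1.2, -1.3]
grip_width: 0.0006
```

Run:
```python
from h import *
o=robot.get_obs(); print(o['position'],o['ft_force'].round(2),o['time'])
c=robot.camera('side')
cv2.imwrite('pics/side8.png',cv2.resize(c['color'][180:300,310:460,::-1],None,fx=4,fy=4,interpolation=cv2.INTER_CUBIC))
```

```text
[0.50918346 0.31853461 0.03518153] [ 0.89  1.23 -1.29] 6.45
```

View pics/side8.png

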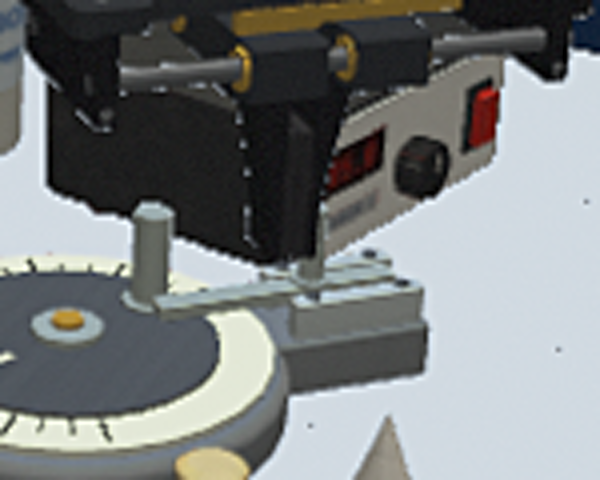

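Call:
send_rows(
  deltas=[
    {"tx": 0, "ty": -0.3, "tz": 0, "rx": 0, "ry": 0, "rz": 0},
    {"tx": 0, "ty": -0.6, "tz": 0, "rx": 0, "ry": 0, "rz": 0},
    {"tx": 0, "ty": -0.9, "tz": 0, "rx": 0, "ry": 0, "rz": 0},
    {"tx": 0, "ty": -1.2, "tz": 0, "rx": 0, "ry": 0, "rz": 0},
    {"tx": 0, "ty": -1.5, "tz": 0, "rx": 0, "ry": 0, "rz": 0},
  ],
)

```text
time: 6.92
position: [0.4985, 0.3077, 0.0351]
tool_rot: [0.391, 0.92, 0.0, 0.001]
ft_force: [2.8, -0.0, -0.5]
grip_width: 0.0006
```

Call:
send_rows(
  deltas=[
    {"tx": 0, "ty": -0.2, "tz": 0, "rx": 0, "ry": 0, "rz": 0},
    {"tx": 0, "ty": -0.4, "tz": 0, "rx": 0, "ry": 0, "rz": 0},
    {"tx": 0, "ty": -0.4, "tz": 0, "rx": 0, "ry": 0, "rz": 0},
  ],
)

```text
time: 7.17
position: [0.4946, 0.3048, 0.0347]
tool_rot: [0.391, 0.92, -0.0, -0.0]
ft_force: [0.8, 0.7, 0.2]
grip_width: 0.0004
```

Run:
```python
from h import *
o=robot.get_obs(); print(o['position'],o['ft_force'].round(2),o['time'])
c=robot.camera('side')
cv2.imwrite('pics/side9.png',cv2.resize(c['color'][180:300,310:460,::-1],None,fx=4,fy=4,interpolation=cv2.INTER_CUBIC))
c=robot.camera('wrist')
r=wrect(c,o,.042,.53,.335); cv2.imwrite('pics/wrect9.png',cv2.resize(r,(600,600)))
```

```text
[0.49462862 0.30477078 0.03474625] [0.82 0.68 0.17] 7.1667
```

View pics/side9.png

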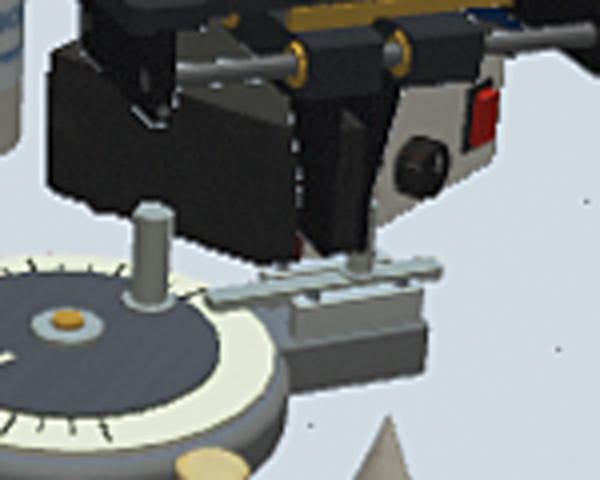

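View pics/wrect9.png

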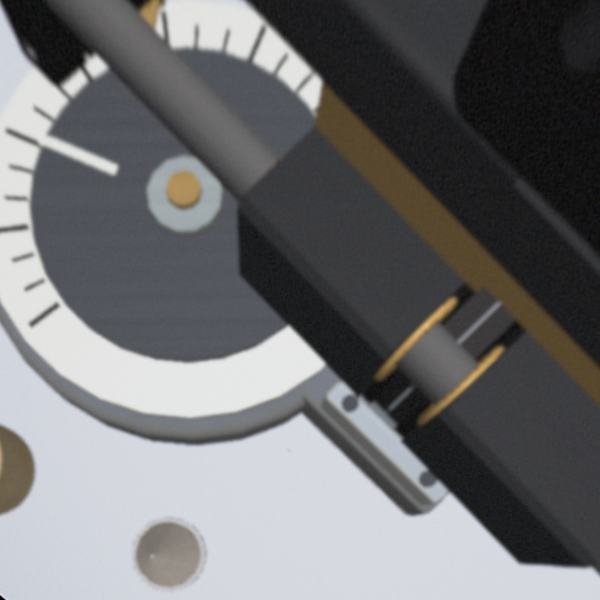

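Run:
```python
from h import *
c=robot.camera('side')
for s in [0,.015,.02,.022,.025,.028]:
    r=.031+s; print(s,(proj(c,(.566-r*.7071,.377-r*.7071,.042))-[310,180])*4, 'post',(proj(c,(.566-(.092+s)*.7071,.377-(.092+s)*.7071,.042))-[310,180])*4)
```

```text
0 [147.77514206 301.20445413] post [303.00995555 279.02260235]
0.015 [186.57410513 295.660383  ] post [340.16946242 273.7127968 ]
0.02 [199.41497465 293.82552226] post [352.4696149  271.95520034]
0.022 [204.53852688 293.09340635] post [357.37767955 271.25387594]
0.025 [212.21019443 291.99718451] post [364.72696804 270.20371957]
0.028 [219.86551559 290.90329845] post [372.06092908 269.15575338]
```

Call:
send_rows(
  deltas=[
    {"tx": 0, "ty": -0.2, "tz": 0, "rx": 0, "ry": 0, "rz": 0},
    {"tx": 0, "ty": -0.4, "tz": 0, "rx": 0, "ry": 0, "rz": 0},
    {"tx": 0, "ty": -0.4, "tz": 0, "rx": 0, "ry": 0, "rz": 0},
  ],
)

```text
time: 7.57
position: [0.4917, 0.3022, 0.0346]
tool_rot: [0.391, 0.92, -0.0, -0.0]
ft_force: [1.0, -0.1, -0.8]
grip_width: 0.0007
```

Call:
send_rows(
  deltas=[
    {"tx": 0, "ty": -0.05, "tz": 0, "rx": 0, "ry": 0, "rz": 0},
    {"tx": 0, "ty": -0.1, "tz": 0, "rx": 0, "ry": 0, "rz": 0},
    {"tx": 0, "ty": -0.1, "tz": 0, "rx": 0, "ry": 0, "rz": 0},
  ],
)

```text
time: 7.82
position: [0.4912, 0.3017, 0.0346]
tool_rot: [0.391, 0.92, -0.0, -0.0]
ft_force: [-0.1, 0.6, -0.2]
grip_width: 0.0006
```

Run:
```python
from h import *
o=robot.get_obs(); print(o['position'],o['ft_force'].round(2),o['time'])
c=robot.camera('side')
cv2.imwrite('pics/side10.png',cv2.resize(c['color'][180:300,310:460,::-1],None,fx=4,fy=4,interpolation=cv2.INTER_CUBIC))
```

```text
[0.49123754 0.30166282 0.03463585] [-0.09  0.58 -0.15] 7.8167
```

View pics/side10.png

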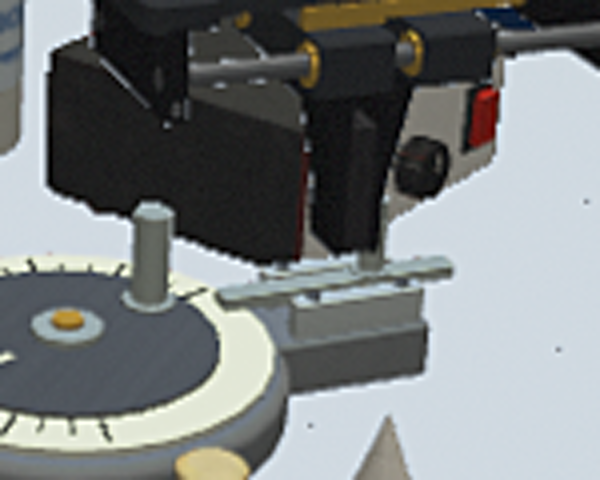

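Call:
send_rows(
  deltas=[
    {"tx": 0, "ty": -0.05, "tz": 0, "rx": 0, "ry": 0, "rz": 0},
    {"tx": 0, "ty": -0.1, "tz": 0, "rx": 0, "ry": 0, "rz": 0},
    {"tx": 0, "ty": -0.1, "tz": 0, "rx": 0, "ry": 0, "rz": 0},
  ],
)

```text
time: 8.12
position: [0.491, 0.3013, 0.0347]
tool_rot: [0.391, 0.92, 0.0, 0.0]
ft_force: [0.8, 2.7, -1.8]
grip_width: 0.0006
```

Call:
send_rows(
  deltas=[
    {"tx": 0, "ty": 0.4, "tz": -0.5, "rx": 0, "ry": 0, "rz": 0},
    {"tx": 0, "ty": 0.4, "tz": -3.8, "rx": 0, "ry": 0, "rz": 0},
    {"tx": -1.3, "ty": 3, "tz": -4.3, "rx": 0, "ry": 0, "rz": 0},
    {"tx": -2.8, "ty": 5.3, "tz": -4.3, "rx": 0, "ry": 0, "rz": 0},
    {"tx": -4, "ty": 6.9, "tz": -4.3, "rx": 0, "ry": 0, "rz": 0},
  ],
)

```text
time: 8.53
position: [0.5706, 0.3207, 0.0797]
tool_rot: [0.391, 0.92, 0.001, 0.001]
ft_force: [0.2, -0.5, -0.8]
grip_width: 0.0002
```

Run:
```python
from h import *
o=robot.get_obs(); print(o['position'],o['ft_force'].round(2),o['time'])
c=snap('wrist','wrist11.png')
for k,z in dict(calibrator=0,catch_post=.058,crank_pin=.054).items():
    for r in robot.tip_of(k,'wrist')[:1]: print(k,round(r['p'],2),np.round(r['xy'],1),np.round(wrist_world(c,o,r['xy'],z),4))
c=robot.camera('side')
cv2.imwrite('pics/side11.png',cv2.resize(c['color'][150:300,270:460,::-1],None,fx=4,fy=4,interpolation=cv2.INTER_CUBIC))
```

```text
[0.57055784 0.32072417 0.07971517] [ 0.16 -0.45 -0.77] 8.5333
calibrator 0.86 [360.4 173.5] [0.5678 0.3736 0.    ]
catch_post 0.61 [170.3 194. ] [0.4861 0.2877 0.058 ]
crank_pin 0.84 [307.8 208.1] [0.5513 0.337  0.054 ]
```

View pics/side11.png

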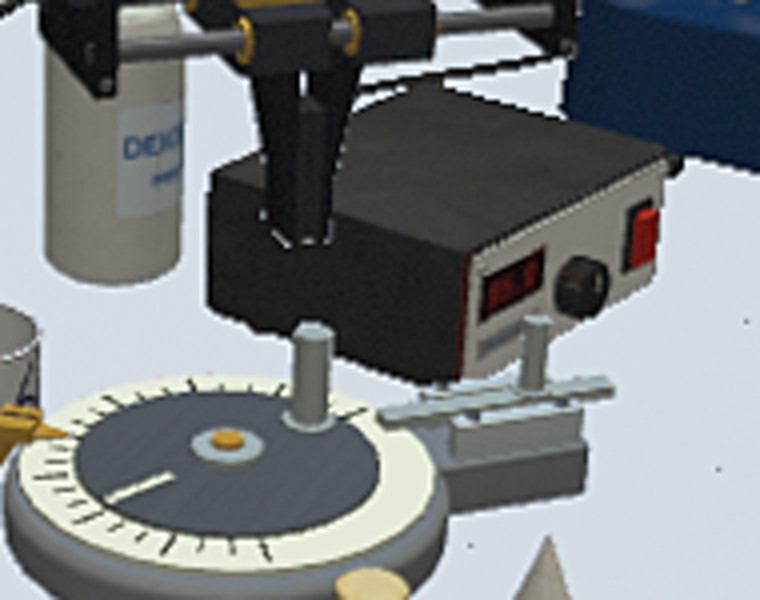

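View pics/wrist11.png

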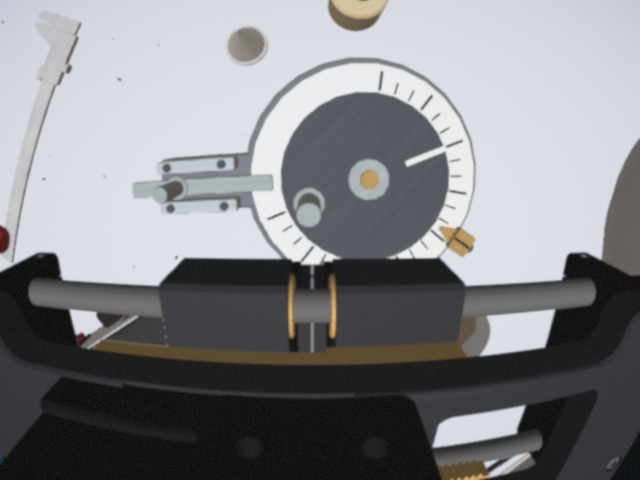

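Call:
send_rows(
  deltas=[
    {"tx": 0, "ty": 0, "tz": 1, "rx": 0, "ry": 0, "rz": 0},
    {"tx": 0, "ty": 0, "tz": 2, "rx": 0, "ry": 0, "rz": 0},
    {"tx": 0, "ty": 0, "tz": 3, "rx": 0, "ry": 0, "rz": 0},
    {"tx": 0, "ty": 0, "tz": 4, "rx": 0, "ry": 0, "rz": 0},
    {"tx": 0, "ty": 0, "tz": 4.3, "rx": 0, "ry": 0, "rz": 0},
  ],
)

```text
time: 9.2
position: [0.5661, 0.3194, 0.0319]
tool_rot: [0.391, 0.92, -0.002, -0.002]
ft_force: [-0.1, -0.9, 0.1]
grip_width: 0.0005
```

```bash
cat > plan.py <<'E'
from h import *
C=np.array([.5675,.374])
def target(th,gap=0):
    ph=np.radians(-114)-th; P=C+.040*np.array([np.cos(ph),np.sin(ph)])
    psi=np.radians(134-30*th/.95); u=np.array([np.cos(psi),np.sin(psi)])
    return P-u*(.0165+gap),psi
def rows(ths,p0,psi0):
    x=np.array([np.cos(psi0),np.sin(psi0)]); y=np.array([np.cos(psi0-np.pi/2),np.sin(psi0-np.pi/2)])
    for t in ths:
        q,psi=target(t); d=q-p0
        print(f"th {t:.2f} tx {100*d@x:.2f} ty {100*d@y:.2f} rz {psi0-psi:.3f}")
    return q,psi
E
python3 - <<'E'
from plan import *
o=robot.get_obs(); c=robot.camera('side'); o=robot.get_obs(); p=o['position']; print(p,o['ft_force'].round(2),o['time'],o['tool_rot'])
psi=2*np.arctan2(o['tool_rot'][1],o['tool_rot'][0])
q=p[:2]
for b in range(4):
    print('call',b); q,psi=rows(np.arange(.05,.26,.05)+.25*b,q,psi)
cv2.imwrite('pics/side12.png',cv2.resize(c['color'][150:300,270:460,::-1],None,fx=4,fy=4,interpolation=cv2.INTER_CUBIC))
E
```

```text
[0.56630715 0.31945633 0.0321095 ] [-0.14  0.31 -0.03] 9.25 [ 0.39110765  0.92034192 -0.00160876 -0.00172188]
call 0
th 0.05 tx 0.88 ty 0.05 rz 0.027
th 0.10 tx 1.07 ty -0.06 rz 0.054
th 0.15 tx 1.27 ty -0.15 rz 0.082
th 0.20 tx 1.47 ty -0.24 rz 0.109
th 0.25 tx 1.67 ty -0.32 rz 0.137
call 1
th 0.30 tx 0.19 ty -0.09 rz 0.028
th 0.35 tx 0.39 ty -0.18 rz 0.055
th 0.40 tx 0.59 ty -0.25 rz 0.083
th 0.45 tx 0.80 ty -0.32 rz 0.110
th 0.50 tx 1.00 ty -0.37 rz 0.138
call 2
th 0.55 tx 0.20 ty -0.07 rz 0.028
th 0.60 tx 0.40 ty -0.13 rz 0.055
th 0.65 tx 0.60 ty -0.19 rz 0.083
th 0.70 tx 0.81 ty -0.23 rz 0.110
th 0.75 tx 1.01 ty -0.26 rz 0.138
call 3
th 0.80 tx 0.20 ty -0.05 rz 0.028
th 0.85 tx 0.40 ty -0.09 rz 0.055
th 0.90 tx 0.60 ty -0.12 rz 0.083
th 0.95 tx 0.81 ty -0.14 rz 0.110
th 1.00 tx 1.01 ty -0.15 rz 0.138
```

View pics/side12.png

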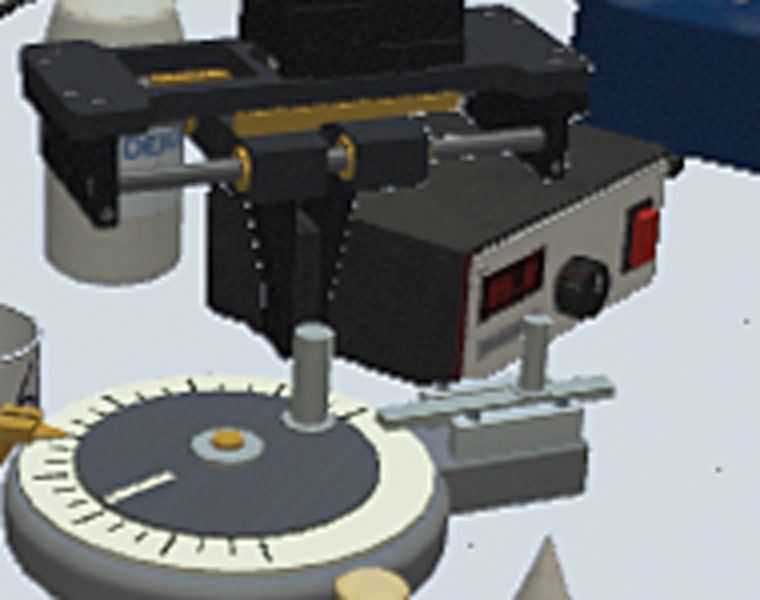

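Call:
send_rows(
  deltas=[
    {"tx": 0.3, "ty": 0, "tz": 0, "rx": 0, "ry": 0, "rz": 0.02},
    {"tx": 0.6, "ty": 0, "tz": 0, "rx": 0, "ry": 0, "rz": 0.04},
    {"tx": 0.9, "ty": 0, "tz": 0, "rx": 0, "ry": 0, "rz": 0.06},
    {"tx": 1.2, "ty": -0.1, "tz": 0, "rx": 0, "ry": 0, "rz": 0.1},
    {"tx": 1.5, "ty": -0.2, "tz": 0, "rx": 0, "ry": 0, "rz": 0.14},
  ],
)

```text
time: 9.67
position: [0.5559, 0.3282, 0.0351]
tool_rot: [0.455, 0.89, -0.001, 0.0]
ft_force: [-0.4, -4.7, 1.2]
grip_width: 0.0003
```

Call:
send_rows(
  deltas=[
    {"tx": 0.2, "ty": -0.1, "tz": 0, "rx": 0, "ry": 0, "rz": 0.03},
    {"tx": 0.4, "ty": -0.2, "tz": 0, "rx": 0, "ry": 0, "rz": 0.06},
    {"tx": 0.6, "ty": -0.25, "tz": 0, "rx": 0, "ry": 0, "rz": 0.08},
    {"tx": 0.8, "ty": -0.3, "tz": 0, "rx": 0, "ry": 0, "rz": 0.11},
    {"tx": 1.0, "ty": -0.35, "tz": 0, "rx": 0, "ry": 0, "rz": 0.14},
  ],
)

```text
time: 10.08
position: [0.5461, 0.3341, 0.0349]
tool_rot: [0.516, 0.856, -0.002, -0.0]
ft_force: [-2.7, -5.8, 2.1]
grip_width: 0.0006
```

Run:
```python
from h import *
o=robot.get_obs(); print(o['position'],o['ft_force'].round(2),o['time'],o['tool_rot'])
c=snap('wrist','wrist13.png')
c=robot.camera('side')
cv2.imwrite('pics/side13.png',cv2.resize(c['color'][150:300,270:460,::-1],None,fx=4,fy=4,interpolation=cv2.INTER_CUBIC))
```

```text
[0.54613467 0.33409495 0.03492654] [-2.65 -5.78  2.07] 10.0833 [ 5.16275662e-01  8.56419810e-01 -2.08697147e-03 -4.41678630e-04]
```

View pics/side13.png

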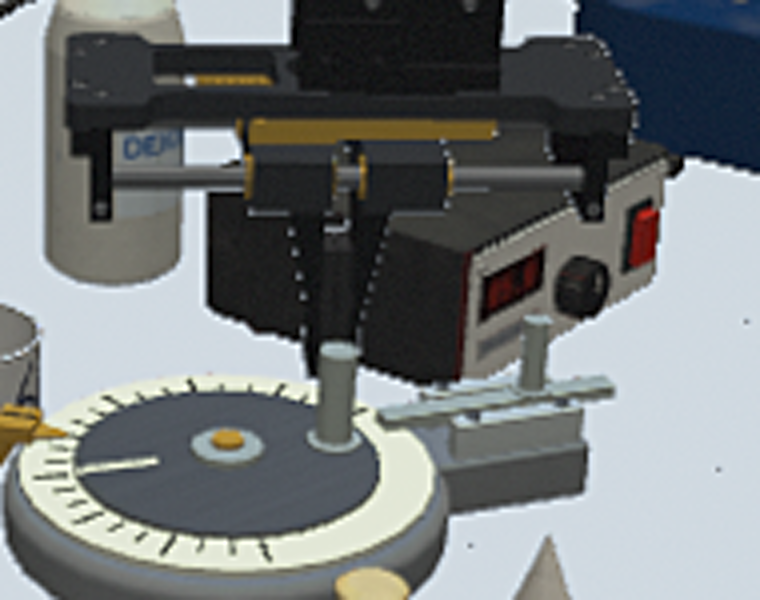

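View pics/wrist13.png

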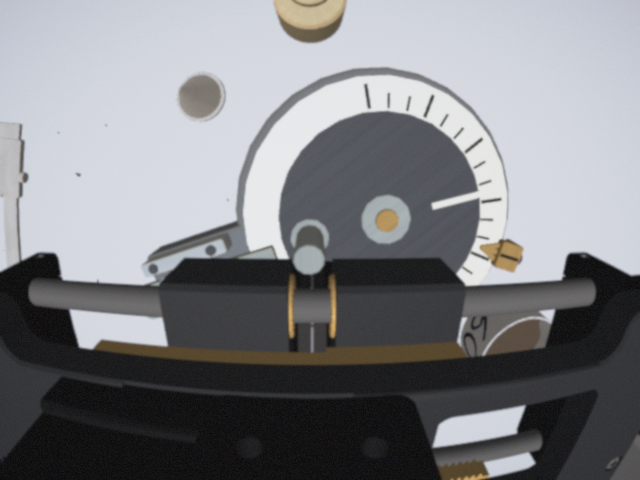

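Call:
send_rows(
  deltas=[
    {"tx": 0.2, "ty": -0.07, "tz": 0, "rx": 0, "ry": 0, "rz": 0.03},
    {"tx": 0.4, "ty": -0.13, "tz": 0, "rx": 0, "ry": 0, "rz": 0.06},
    {"tx": 0.6, "ty": -0.19, "tz": 0, "rx": 0, "ry": 0, "rz": 0.08},
    {"tx": 0.8, "ty": -0.23, "tz": 0, "rx": 0, "ry": 0, "rz": 0.11},
    {"tx": 1.0, "ty": -0.26, "tz": 0, "rx": 0, "ry": 0, "rz": 0.14},
  ],
)

```text
time: 10.6
position: [0.5381, 0.3416, 0.0346]
tool_rot: [0.575, 0.818, -0.003, -0.001]
ft_force: [-2.9, -5.2, 1.7]
grip_width: 0.0004
```

Call:
send_rows(
  deltas=[
    {"tx": 0.2, "ty": -0.05, "tz": 0, "rx": 0, "ry": 0, "rz": 0.03},
    {"tx": 0.4, "ty": -0.09, "tz": 0, "rx": 0, "ry": 0, "rz": 0.06},
  ],
)

```text
time: 10.77
position: [0.5355, 0.3451, 0.0345]
tool_rot: [0.599, 0.801, -0.003, -0.001]
ft_force: [-3.2, -5.5, 2.0]
grip_width: 0.0006
```

```bash
cat > look.py <<'E'
import sys
from h import *
n=sys.argv[1]
o=robot.get_obs(); print(o['position'],o['ft_force'].round(2),o['time'],o['tool_rot'])
c=snap('wrist',f'wrist{n}.png')
r=wrect(c,o,.035,.5675+.03,.374,half=.06,n=600); cv2.imwrite(f'pics/wrect{n}.png',r)
c=robot.camera('side')
cv2.imwrite(f'pics/side{n}.png',cv2.resize(c['color'][230:310,260:380,::-1],None,fx=6,fy=6,interpolation=cv2.INTER_CUBIC))
E
python3 look.py 14
```

```text
[0.53552106 0.34508296 0.03451379] [-3.24 -5.53  2.  ] 10.7667 [ 0.59917537  0.80061056 -0.00317123 -0.00124439]
```

View pics/side14.png

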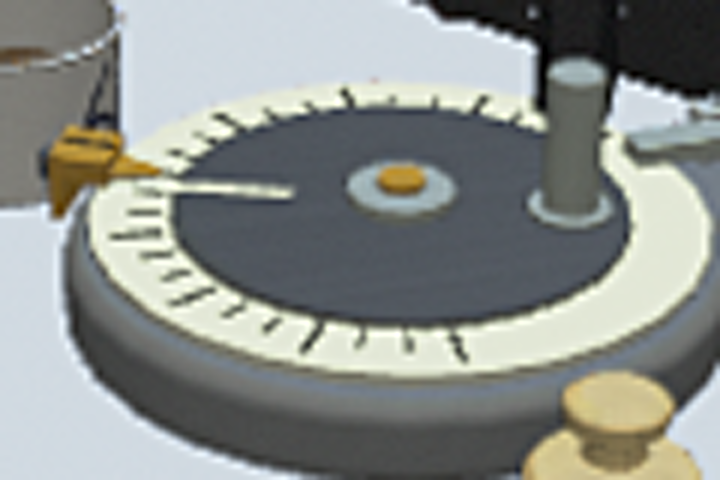

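View pics/wrect14.png

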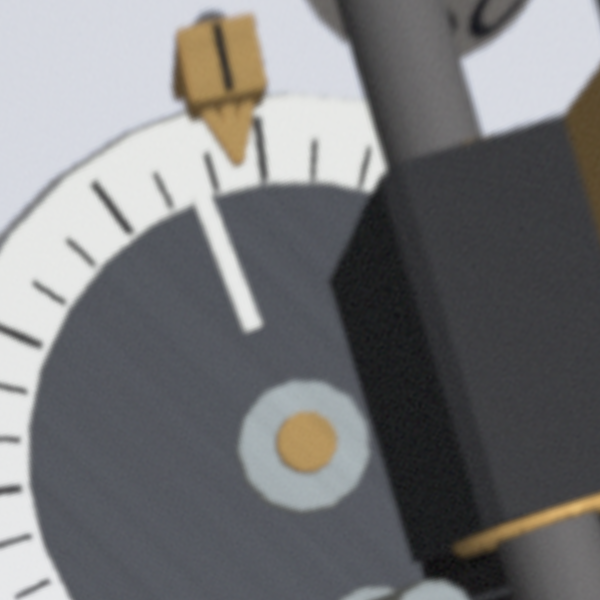

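View pics/wrist14.png

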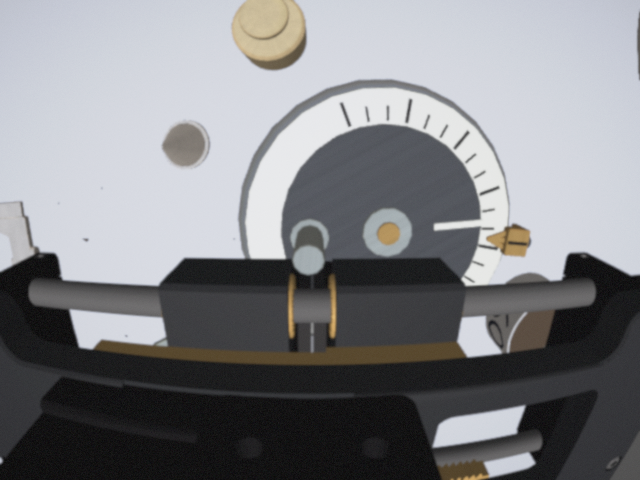

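Call:
send_rows(
  deltas=[
    {"tx": 0.17, "ty": -0.01, "tz": 0, "rx": 0, "ry": 0, "rz": 0.02},
    {"tx": 0.34, "ty": -0.03, "tz": 0, "rx": 0, "ry": 0, "rz": 0.04},
    {"tx": 0.5, "ty": -0.04, "tz": 0, "rx": 0, "ry": 0, "rz": 0.06},
    {"tx": 0.5, "ty": -0.04, "tz": 0, "rx": 0, "ry": 0, "rz": 0.06},
    {"tx": 0.5, "ty": -0.04, "tz": 0, "rx": 0, "ry": 0, "rz": 0.06},
  ],
)

```text
time: 11.28
position: [0.5332, 0.3502, 0.0343]
tool_rot: [0.622, 0.783, -0.003, -0.002]
ft_force: [-4.4, -3.7, 1.2]
grip_width: 0.0008
```

```bash
python3 look.py 15
```

```text
[0.53315229 0.35020816 0.0342629 ] [-4.4  -3.68  1.23] 11.2833 [ 0.62238291  0.78270415 -0.00328715 -0.00170984]
```

View pics/wrect15.png

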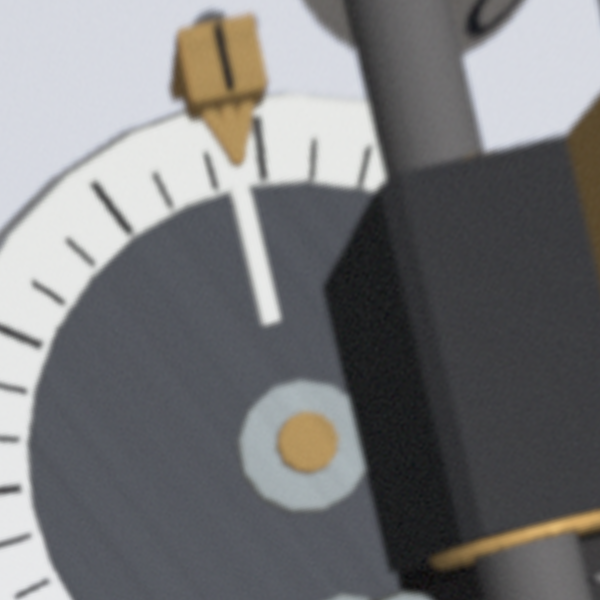

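View pics/side15.png

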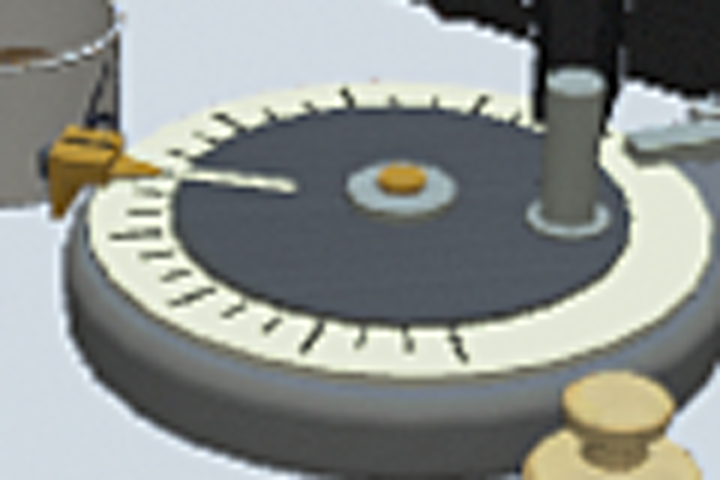

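```bash
cat > meas.py <<'E'
from h import *
def meas(c,o):
    cx,cy=.5675,.374; half,n=.09,1200; s=2*half/n
    r=wrect(c,o,.035,cx,cy,half,n); g=cv2.GaussianBlur(cv2.cvtColor(r,cv2.COLOR_BGR2GRAY),(5,5),0)
    cc=np.array([n/2,n/2])
    for it in range(4):
        P=[]
        for a in np.arange(20,215,1.):   # visible world angles
            d=np.array([-np.sin(np.radians(a)),-np.cos(np.radians(a))]); rr=np.arange(335,400,.5)
            x=cc[0]+rr*d[0]; y=cc[1]+rr*d[1]
            p=cv2.remap(g,x.astype(np.float32)[None],y.astype(np.float32)[None],cv2.INTER_LINEAR)[0].astype(float)
            k=np.argmax(np.diff(p)); 
            if np.diff(p)[k]>6: P.append((x[k],y[k]))
        P=np.array(P)
        for _ in range(8):
            A=np.c_[2*P,np.ones(len(P))]; q=np.linalg.lstsq(A,(P**2).sum(1),rcond=None)[0]
            cc=q[:2]; R=np.sqrt(q[2]+cc@cc); res=np.hypot(*(P-cc).T)-R; P=P[np.abs(res)<max(1,2*res.std())]
    Cw=np.array([cx+half-cc[1]*s,cy+half-cc[0]*s])
    # index: bright pixels inside dial r 25..52mm
    yy,xx=np.mgrid[:n,:n]; rad=np.hypot(xx-cc[0],yy-cc[1])*s; ang=np.degrees(np.arctan2(-(xx-cc[0]),-(yy-cc[1])))
    m=(rad>.028)&(rad<.051)&(g>150)&(ang>-5)&(ang<90)
    idx=[ang[m&(np.abs(rad-q)<.002)].mean() for q in (.031,.035,.039,.043,.047)]
    pts=np.c_[xx[m],yy[m]].astype(np.float32); vx,vy,x0,y0=cv2.fitLine(pts,cv2.DIST_HUBER,0,.01,.01).ravel()
    if vy>0: vx,vy=-vx,-vy
    print('C',Cw.round(4),'R',round(R*s,4),len(P),'index',np.round(idx,2),'linefit dir',round(np.degrees(np.arctan2(-vx,-vy)),2),m.sum())
    for z in (.035,.038,.040):
        r2=wrect(c,o,z,cx,cy,half,n); h=cv2.cvtColor(r2,cv2.COLOR_BGR2HSV)
        # rotate about same world centre
        b=(h[...,1]>80)&(h[...,0]>8)&(h[...,0]<30)&(rad<.086)&(ang>0)&(ang<30)&(rad>.055)
        out=[]
        for q in np.arange(.058,.084,.002):
            mm=b&(np.abs(rad-q)<.001)
            if mm.sum()>10: out.append(f"{q*1000:.0f}:{(np.percentile(ang[mm],2)+np.percentile(ang[mm],98))/2:.2f}")
        dk=(g*0==0)&(h[...,2]<70)&(rad>.066)&(rad<.088)&(ang>5)&(ang<20)
        print('rider z',z,out)
E
python3 - <<'E'
from meas import *
o=robot.get_obs(); c=robot.camera('wrist'); meas(c,o); print(o['ft_force'],o['position'])
E
```

```text
C [0.567  0.3744] R 0.0538 173 index [11.67 11.86 11.99 12.11 12.22] linefit dir 13.3 4301
rider z 0.035 ['60:11.65', '62:11.71', '64:11.65', '66:11.52', '68:11.59', '70:11.84', '72:11.76', '74:11.42', '76:11.99', '78:11.92', '80:11.67', '82:11.48']
rider z 0.038 ['58:12.42', '60:12.45', '62:12.39', '64:12.23', '66:12.27', '68:12.38', '70:12.45', '72:12.07', '74:12.55', '76:12.59', '78:12.26', '80:12.06', '82:11.81']
rider z 0.04 ['58:13.00', '60:12.96', '62:12.78', '64:12.69', '66:12.81', '68:12.96', '70:12.64', '72:12.65', '74:13.09', '76:12.82', '78:12.56', '80:12.32', '82:12.06']
[-5.58954892 -3.02044966  1.09411649] [0.53317253 0.3502214  0.03428052]
```

```bash
cat > meas2.py <<'E'
from h import *
def core(rf,name,arange,zs=(.035,.038,.040),cx=.5675,cy=.374,thr=6,bright=150,half=.09,n=1200,ridr=(.055,.086)):
    s=2*half/n; r=rf(.035,cx,cy,half,n); g=cv2.GaussianBlur(cv2.cvtColor(r,cv2.COLOR_BGR2GRAY),(5,5),0)
    cc=np.array([n/2,n/2])
    for it in range(4):
        P=[]
        for a in arange:
            d=np.array([-np.sin(np.radians(a)),-np.cos(np.radians(a))]); rr=np.arange(320,400,.5)
            x=cc[0]+rr*d[0]; y=cc[1]+rr*d[1]
            p=cv2.remap(g,x.astype(np.float32)[None],y.astype(np.float32)[None],cv2.INTER_LINEAR)[0].astype(float)
            k=np.argmax(p[4:]-p[:-4])
            if p[k+4]-p[k]>thr: P.append((x[k+2],y[k+2]))
        P=np.array(P)
        for _ in range(8):
            A=np.c_[2*P,np.ones(len(P))]; q=np.linalg.lstsq(A,(P**2).sum(1),rcond=None)[0]
            cc=q[:2]; R=np.sqrt(q[2]+cc@cc); res=np.hypot(*(P-cc).T)-R; P=P[np.abs(res)<max(1,2*res.std())]
    yy,xx=np.mgrid[:n,:n]; rad=np.hypot(xx-cc[0],yy-cc[1])/R*.055; ang=np.degrees(np.arctan2(-(xx-cc[0]),-(yy-cc[1])))
    m=(rad>.028)&(rad<.051)&(g>bright)&(ang>-5)&(ang<90)
    idx=[ang[m&(np.abs(rad-q)<.002)].mean() for q in (.031,.035,.039,.043,.047)]
    pts=np.c_[xx[m],yy[m]].astype(np.float32); vx,vy,x0,y0=cv2.fitLine(pts,cv2.DIST_HUBER,0,.01,.01).ravel()
    if vy>0: vx,vy=-vx,-vy
    print(name,'C',np.round([cx+half-cc[1]*s,cy+half-cc[0]*s],4),'R',round(R*s,4),len(P),'index',np.round(idx,2),'line',round(np.degrees(np.arctan2(-vx,-vy)),2),m.sum())
    for z in zs:
        h=cv2.cvtColor(rf(z,cx,cy,half,n),cv2.COLOR_BGR2HSV)
        b=(h[...,1]>80)&(h[...,0]>8)&(h[...,0]<30)&(ang>-5)&(ang<35)&(rad>ridr[0])&(rad<ridr[1])
        out=[]
        for q in np.arange(.056,.086,.003):
            mm=b&(np.abs(rad-q)<.0015)
            if mm.sum()>10: out.append(f"{q*1000:.0f}:{(np.percentile(ang[mm],2)+np.percentile(ang[mm],98))/2:.2f}")
        print('   rider z',z,' '.join(out))
    return r
E
python3 - <<'E'
from meas2 import *
def load(f,c): 
    d=dict(c); d['color']=cv2.imread('pics/'+f)[:,:,::-1].copy(); return d
ct=robot.camera('top'); cv2.imwrite('pics/top16.png',ct['color'][:,:,::-1])
c0=load('top0.png',ct); r=core(lambda z,*a:rect(c0,z,*a),'top0',np.r_[-60:-45,20:215] if 0 else np.arange(-80,215,1.),bright=115)
c1=load('top1.png',ct); core(lambda z,*a:rect(c1,z,*a),'top1',np.arange(-80,215,1.),bright=115)
cw=robot.camera('wrist')
o=robot.get_obs()
core(lambda z,*a:wrect(cw,o,z,*a),'now',np.arange(20,215,1.))
q=np.array([.391,.92,0,0]);q/=np.linalg.norm(q)
for f,p in (('wrist3.png',(.5194,.3285,.1244)),('wrist11.png',(.5706,.3207,.0797))):
    c=load(f,cw); oo=dict(position=np.array(p),tool_rot=q)
    core(lambda z,*a:wrect(c,oo,z,*a),f,np.arange(30,220,1.) )
cs=robot.camera('side'); core(lambda z,*a:rect(cs,z,*a),'side now',np.arange(40,240,1.),cy=.379)
cs0=load('side0.png',cs);core(lambda z,*a:rect(cs0,z,*a),'side0',np.arange(40,240,1.),cy=.379)
E
```

```text
top0 C [0.5661 0.3737] R 0.0538 196 index [66.46 66.23 66.18 66.49 66.65] line 67.0 3258
   rider z 0.035 65:11.86 68:11.50 71:11.73 74:11.86 77:11.85 80:11.73 83:11.77
   rider z 0.038 62:12.06 65:11.76 68:11.57 71:11.84 74:11.90 77:11.85 80:11.76 83:11.81
   rider z 0.04 62:11.94 65:11.71 68:11.63 71:11.90 74:11.92 77:11.87 80:11.79 83:11.83
top1 C [0.5661 0.3737] R 0.0538 195 index [66.56 66.25 66.24 66.47 66.65] line 66.81 3263
   rider z 0.035 65:11.84 68:11.58 71:11.84 74:11.91 77:11.82 80:11.74 83:11.83
   rider z 0.038 65:11.78 68:11.62 71:11.94 74:11.92 77:11.86 80:11.79 83:11.87
   rider z 0.04 62:11.94 65:11.78 68:11.63 71:12.00 74:11.93 77:11.86 80:11.83 83:11.91
now C [0.567  0.3744] R 0.0539 165 index [11.65 11.83 11.96 12.08 12.17] line 13.26 4214
   rider z 0.035 62:11.68 65:11.63 68:11.53 71:11.85 74:11.60 77:11.87 80:11.87 83:11.52
   rider z 0.038 59:12.47 62:12.39 65:12.21 68:12.33 71:12.41 74:12.15 77:12.60 80:12.23 83:11.92
   rider z 0.04 59:12.93 62:12.85 65:12.68 68:12.83 71:12.67 74:12.92 77:12.89 80:12.51 83:12.14
wrist3.png C [0.5676 0.3743] R 0.0542 178 i
[... 751 characters left out ...]
 157 index [0.11 0.81 2.57 3.46 3.94] line 12.24 5015
   rider z 0.035 62:7.57 65:7.56 68:7.99 71:9.49 74:8.89 77:8.93 80:11.99 83:11.59
   rider z 0.038 59:12.84 62:12.41 65:12.63 68:12.48 71:13.60 74:11.02 77:12.75 80:15.85 83:15.78
   rider z 0.04 59:16.34 62:15.74 65:15.99 68:15.59 71:14.99 74:13.12 77:15.39 80:18.41 83:18.29
side0 C [0.563  0.3841] R 0.0542 170 index [56.34 58.02 58.39 59.37 60.08] line 68.34 4272
   rider z 0.035 62:7.50 65:7.49 68:7.93 71:9.41 74:8.68 77:9.12 80:11.99 83:11.44
   rider z 0.038 59:12.71 62:12.28 65:12.53 68:12.40 71:13.38 74:10.85 77:12.89 80:15.93 83:15.50
   rider z 0.04 59:16.27 62:15.67 65:15.89 68:15.57 71:14.77 74:13.00 77:15.54 80:18.44 83:18.12
```

View pics/top16.png

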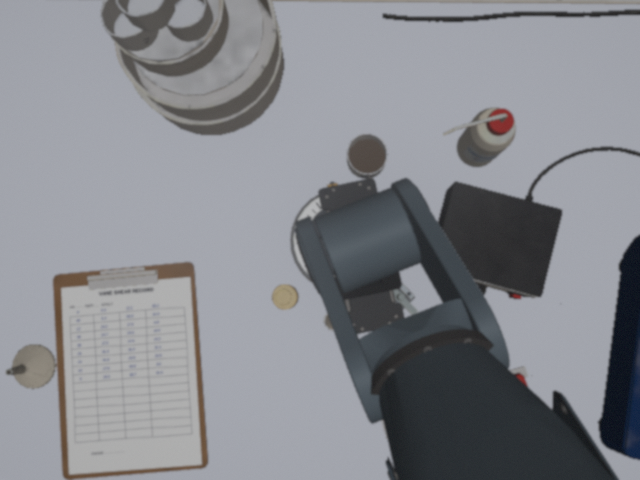

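Call:
send_rows(
  deltas=[
    {"tx": 0.02, "ty": 0, "tz": 0, "rx": 0, "ry": 0, "rz": 0},
    {"tx": 0.02, "ty": 0, "tz": 0, "rx": 0, "ry": 0, "rz": 0},
    {"tx": 0.02, "ty": 0, "tz": 0, "rx": 0, "ry": 0, "rz": 0},
    {"tx": 0.02, "ty": 0, "tz": 0, "rx": 0, "ry": 0, "rz": 0},
    {"tx": 0.02, "ty": 0, "tz": 0, "rx": 0, "ry": 0, "rz": 0},
  ],
)

```text
time: 12.0
position: [0.5331, 0.3503, 0.0343]
tool_rot: [0.622, 0.783, -0.003, -0.002]
ft_force: [-4.7, -4.0, 1.4]
grip_width: 0.0005
```

Run:
```python
from meas2 import *
for k in range(2):
    cw=robot.camera('wrist'); o=robot.get_obs()
    r=core(lambda z,*a:wrect(cw,o,z,*a),'now',np.arange(20,215,1.))
    print(o['position'],o['ft_force'],o['time'])
cv2.imwrite('pics/r17.png',cv2.resize(r[0:500,350:850],(600,600)))
cv2.imwrite('pics/wrist17.png',cw['color'][:,:,::-1])
c=robot.camera('side')
cv2.imwrite('pics/side17.png',cv2.resize(c['color'][210:310,260:420,::-1],None,fx=5,fy=5,interpolation=cv2.INTER_CUBIC))
```

```text
now C [0.5669 0.3744] R 0.054 163 index [11.72 11.84 11.96 12.09 12.18] line 13.15 4138
   rider z 0.035 62:11.74 65:11.75 68:11.51 71:11.90 74:11.62 77:11.87 80:11.91 83:11.58
   rider z 0.038 59:12.51 62:12.53 65:12.20 68:12.37 71:12.45 74:12.12 77:12.62 80:12.32 83:11.94
   rider z 0.04 59:13.03 62:13.00 65:12.68 68:12.95 71:12.68 74:12.91 77:12.95 80:12.57 83:12.20
[0.53308559 0.35030708 0.03429563] [-5.15258051 -3.25228586  0.72789198] 12.05
now C [0.567  0.3744] R 0.0539 175 index [11.65 11.79 11.9  12.04 12.13] line 13.13 4122
   rider z 0.035 62:11.70 65:11.70 68:11.44 71:11.88 74:11.60 77:11.82 80:11.88 83:11.57
   rider z 0.038 59:12.46 62:12.49 65:12.15 68:12.33 71:12.42 74:12.08 77:12.58 80:12.30 83:11.91
   rider z 0.04 59:13.01 62:12.94 65:12.62 68:12.91 71:12.64 74:12.86 77:12.92 80:12.54 83:12.17
[0.53312033 0.35030475 0.03428348] [-4.83322507 -3.57342586  1.64152378] 12.1
```

View pics/r17.png

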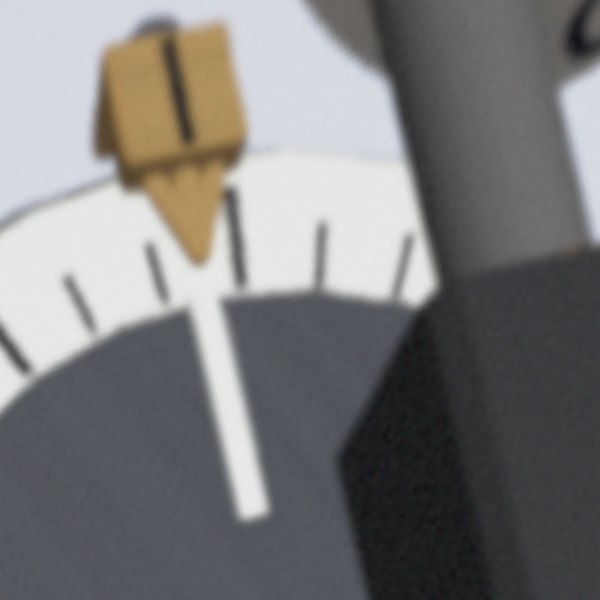

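View pics/side17.png

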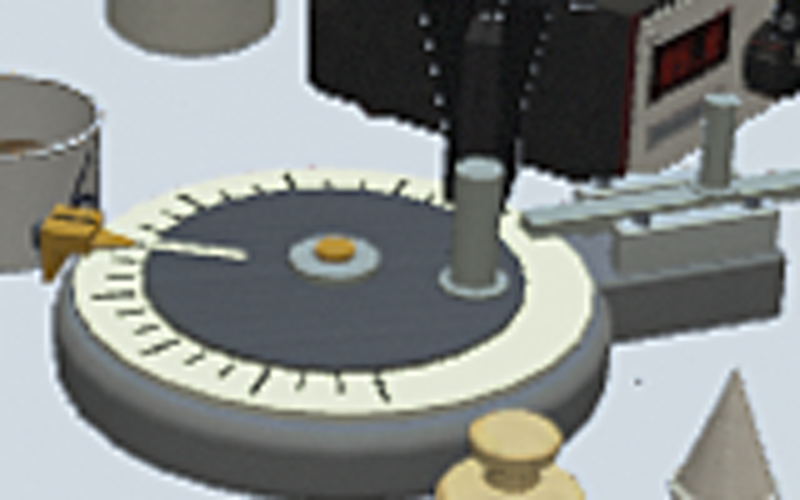

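View pics/wrist17.png

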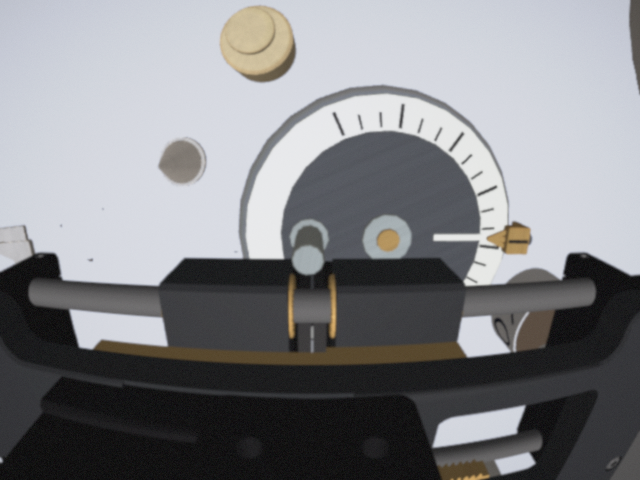

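Call:
send_rows(
  deltas=[
    {"tx": 0.03, "ty": 0, "tz": 0, "rx": 0, "ry": 0, "rz": 0},
    {"tx": 0.03, "ty": 0, "tz": 0, "rx": 0, "ry": 0, "rz": 0},
    {"tx": 0.03, "ty": 0, "tz": 0, "rx": 0, "ry": 0, "rz": 0},
    {"tx": 0.03, "ty": 0, "tz": 0, "rx": 0, "ry": 0, "rz": 0},
    {"tx": 0.03, "ty": 0, "tz": 0, "rx": 0, "ry": 0, "rz": 0},
  ],
)

```text
time: 12.57
position: [0.533, 0.3505, 0.0343]
tool_rot: [0.622, 0.783, -0.003, -0.002]
ft_force: [-5.5, -4.4, 1.9]
grip_width: 0.001
```

Run:
```python
from meas2 import *
for k in range(2):
    cw=robot.camera('wrist'); o=robot.get_obs()
    r=core(lambda z,*a:wrect(cw,o,z,*a),'now',np.arange(20,215,1.))
    print(o['position'],o['ft_force'].round(1),o['time'])
```

```text
now C [0.567  0.3744] R 0.054 171 index [11.3  11.43 11.56 11.7  11.76] line 12.77 4136
   rider z 0.035 62:11.73 65:11.70 68:11.50 71:11.79 74:11.59 77:11.89 80:11.92 83:11.58
   rider z 0.038 59:12.45 62:12.45 65:12.19 68:12.33 71:12.39 74:12.11 77:12.61 80:12.31 83:11.94
   rider z 0.04 59:13.03 62:12.92 65:12.68 68:12.77 71:12.67 74:12.94 77:12.95 80:12.57 83:12.14
[0.53301732 0.35053354 0.03428524] [-4.2 -4.2  1.5] 12.6167
now C [0.567  0.3744] R 0.0539 176 index [11.25 11.36 11.52 11.66 11.72] line 12.77 4132
   rider z 0.035 62:11.69 65:11.66 68:11.45 71:11.77 74:11.57 77:11.85 80:11.90 83:11.56
   rider z 0.038 59:12.44 62:12.42 65:12.17 68:12.31 71:12.37 74:12.09 77:12.59 80:12.29 83:11.93
   rider z 0.04 59:12.99 62:12.89 65:12.63 68:12.75 71:12.64 74:12.90 77:12.94 80:12.56 83:12.12
[0.53304976 0.35053103 0.03430899] [-4.2 -4.1  0.9] 12.6667
```

Run:
```python
from rig import robot
print(robot.hand_in())
```

```text
the job is handed in; nothing more can be done
None
```

I pushed the catch out, turned the dial clockwise until the index lined up with the rider's pointer, and handed the job in at 12.7 s with the finger still holding the pin.

- **Catch:** it is out to its stop. The wrist picture put the post 119 mm from the axis, a slide of about 0.027 m, and the bar end is well clear of the pin. The first push missed: the real finger end sits about 17 mm above the reported TCP, so it passed over or just touched the top of the post. It moved nothing, and I repeated the push lower.
- **Dial:** the last wrist picture shows it turned about 54.1° (0.944 rad). I measured the rider at about 54.2°. I estimate the two agree to about 0.5–1°, because different ways of measuring differ by that much. Two readings in a row were the same.
- **Side camera:** it agreed only roughly. Its line fit, taken before the last small nudges, gave about 56°, but its view is shallow and its calibration was several mm off.
- **Force:** the wrist read about 6 N while holding, against the 2.2 N expected from the spring. I did not find the cause; friction or sensor offset are possible.
- **Other items:** the rider's measured angle stayed the same throughout. The tin, weight and cone showed no sign of having moved.

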